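Load a weighing bottle into a dry block with a push-latched hood

ROBOT

A 6-joint arm with a two-finger parallel gripper is mounted at the origin on a cart in front of the work surface, level with it; the furniture and walls round the work are solid. World frame = base frame: x ahead of the robot, y to its left, z up, the work surface at z = 0. Lengths are in m, angles in rad, forces in N, time in s.
With the tool pointing down it reaches from about 0.35 to 1 m from the base axis. Payload 7.1 kg.
Tool frame: the origin (TCP) lies on the centre line of the jaws, within the pads' length; the fingertips stand 22 mm ahead of it and the grasp point (between the pads) lies 3 mm ahead of it; z points along the fingers, y is the line along which they close (so a half turn about z gives the same grasp; the last joint's range is limited). The gripper opens to 85 mm and grips with 20 to 120 N. Pads are 22 mm wide; open, the fingers measure 114 mm over their backs; the gripper's body (76 mm by 85 mm) begins 54 mm behind the grasp point. The pads swing forward as they close: fully open they stand 13 mm farther back than shut.
Start: joints at [-1.133, 0.423, 1.63, -0, 1.089, -0.019], TCP at [0.276, -0.561, 0.233] pointing down, gripper open.
Joint ranges: [-3, 3], [-0.9, 2.11], [0.09, 2.58], [-1.31, 4.45], [0.11, 2.69], [-2.54, 2.54]. Speed limits (rad/s): [2.39, 2.39, 3.01, 3.14, 3.14, 3.14].

INTERFACE

Orientations are given as a rotation vector (axis times angle).
In Python, from workcell import env gives the robot as it stands.
- The arm moves only by the tool arm_command, never from a script. Its argument "moves" is a list of rows, each an object of numbers: "tx", "ty", "tz": the shift along the world's x, y, z in mm; "wx", "wy", "wz": the turn, a rotation vector about the world's x, y, z in rad; "gripper": the closure, from 0 (fully open) to 1 (shut). A call has 1 to 10 rows; each row shifts and turns the commanded pose from where the row before left it; what a row does not reach is not made up. A row lasts 1/8 s, in which the tool goes at most 62.5 mm and 10.7 degrees, less where a joint would pass 70% of its speed; a pose out of reach is approached as far as the arm can. A call is refused whole if a number of a shift passes 62.5 or a number of a turn 0.188, either way. A call with a gripper value outside its range is refused whole. The fingers move at their own pace and stop on an object; "force" is the grip in N (left out, the last holds). Time passes only in rows, so rows that do not move let the fingers close. It gives the time, the measured TCP pose, the force, the opening and the grip force at its end, in the units of the state.
- env.get_state(): the state, without advancing time (a new reading comes with each control period).
- env.snapshot(name): name is "scene" or "top" or "wrist"; returns (picture, depth): 420x560x3 uint8, blue, green, red; 420x560 float32, m along the optical axis (not along the pixel's ray), 0 where there is no reading.
- env.camera_model(name): a dict with "fx", "fy", "cx", "cy" (pixels), "extrinsics" (4x4, takes a point from camera to world coordinates). Camera axes: x right, y down, z forward; pixel columns grow to the right and rows downward; lengths in m; the calibration is good to about 2 mm. A picture is of the moment at which its call begins: read the wrist's pose just before it. camera_model takes no time and is no camera call; for the wrist camera it gives the pose at the moment of the call.
- env.job_done(): hands the job in; it is judged then, once.
The state is a dict: "time": time; "q": joint angles; "qvel": joint speeds; "effort": joint torques, N m; "eef_pos": TCP position; "orientation": TCP orientation; "contact_force": force on the tool from outside, world axes, zero at the start; "moment": the same for the moment, N m; "width": finger opening in m; "gripper_force": force on a finger pad.
Only numpy, scipy, OpenCV 4.12 (cv2) and the standard library are available. Lean on these libraries where they do the work, as an engineer would, in place of code of your own. Each camera call takes 0.05 s, during which the arm holds its last target. There are 200 camera calls.

TASK

Put the tall weighing bottle into the free well of the dry block and shut it in: press the front of the hood until its push latch lets go and the hood springs up, carry the bottle over upright and set it gently in the free well until it is fully home, then swing the hood down and press it until the latch catches and keeps it shut. Every full press toggles the latch, so press until you feel the rubber stop, let go and check which state it is in; never push the hood with more than 20 N, and leave the crucible and the other things on the bench as they are.

Things in the scene. Friction and masses are not known exactly. Their poses are not given: they have to be found in the camera images.
- dry_block: Dry block, fixed: light grey housing, 150 (x) x 140 (y) x 60 mm high, display on the front. Origin: centre of its underside; x points to the hinged back. Its flat top has two wells 25 mm deep at x = -12 mm: the free one at y = -31 mm (34.5 mm wide, 2 mm chamfer), one at y = +31 mm taken by a short bottle, 23 mm of it above the top. Else nothing rises over the flat top with the hood open.
- hood (a joint): Angle (rad) of the sprung, damped dark grey hood: about 0.01 shut and latched, 1.7 fully open (it opens by itself in 2 s), -0.055 pressed to its end stop. Hollow box lid, 145 mm from hinge to front edge, 140 wide, 42 high over the flat top when shut. Fully open it stands behind the hinge, top face to the back, 205 mm above the bench at most; a 35 mm latch tongue points forward from its front edge.
- hinge (a point): Point on the hood's hinge axis (its y axis), mid-back of the dry block: 60 mm above and 70 mm behind its origin, same axes. Latch: push-push (heart cam). From latched, a press of 8 mm at the pad, then letting go, releases it; on closing, a press to 8 mm below the latched height, then letting go, catches it; less does nothing; each further full press undoes the last.
- press_pad (a point): Centre of the black rubber pad (18 x 40 mm) on top of the hood near its front edge, where to press; moves with the hood. Hood shut: 130 mm in front of the hinge axis and 43 mm above it; z is the top face's normal. It takes 4 N to start, 8 N at the trip point 8 mm down; there a stiff stop begins: 20 N within 1 mm, too much. Press at 8 mm/s, stop at 10 to 12 N.
- well_small (a point): Centre of the floor of the free well, 35 mm above the dry block's underside; z up, axes as the dry block's.
- weighing_bottle: Tall glass weighing bottle, stopper in (one piece, 30 to 60 g), 60 mm high: body 32 mm across up to 42 mm, stopper rim 34 mm across at 43 mm, small knob on top. Origin: centre of its underside, z up. Stands on the bench right of the dry block. Seated, its origin is at the well floor and 35 mm stand above the flat top; unless it is fully down the hood cannot latch.
- crucible: A loose white porcelain crucible, 45 mm wide, 36 mm high, behind the work; origin at the centre of its underside. Leave it alone.
Not all that is in view belongs to the job. What is shaped like the weighing_bottle but yellow is not meant.

How it is judged:
By the outcome, as a careful person would: the job done as asked, in the order asked, and still so for the second after the job is handed in, with the robot touching nothing.
It also fails if it takes over 72 s, if anything falls off the work surface, if the arm or the gripper's body presses on something with over 40 N, if the wrist force passes 120 N, or if a joint passes its speed limit or range.

## Working session

There is one attempt and no reset: what is moved stays moved. The work goes in short steps, Python scripts to look and compute and a tool call to move; the robot and the scene stay as the last step left them, time stands still between calls to the robot, and variables do not carry over. Pictures are saved under pics/ and viewed, at most 10 in all, crops included, and the job is handed in when it is done.

Besides the shell and the picture viewer there is one more tool, called as name(argument=value, ...) on one line, values as JSON. arm_command: Moves the arm, as the interface text tells. Its arguments: {"type":"object","properties":{"moves":{"type":"array","items":{"type":"object","properties":{"tx":{"type":"number"},"ty":{"type":"number"},"tz":{"type":"number"},"wx":{"type":"number"},"wy":{"type":"number"},"wz":{"type":"number"},"gripper":{"type":"number"}}}},"force":{"type":"number"}},"required":["moves"]}

```bash
ls; mkdir -p pics; cat > h.py <<'E'
import numpy as np, cv2, json
from workcell import env
def snap(n):
    m=env.camera_model(n); im,d=env.snapshot(n); np.savez(f'{n}.npz',im=im,d=d,E=m['extrinsics'],K=[m['fx'],m['fy'],m['cx'],m['cy']]); return im,d
def load(n):
    z=np.load(f'{n}.npz'); return z['im'],z['d'],z['E'],z['K']
def cloud(n):
    im,d,E,K=load(n); v,u=np.mgrid[:d.shape[0],:d.shape[1]]
    P=np.stack([(u-K[2])/K[0]*d,(v-K[3])/K[1]*d,d],-1)@E[:3,:3].T+E[:3,3]; P[d==0]=np.nan; return P
def plane(n,u,v,z):
    _,_,E,K=load(n); r=E[:3,:3]@np.array([(u-K[2])/K[0],(v-K[3])/K[1],1]); return E[:3,3]+r*(z-E[2,3])/r[2]
E
python3 - <<'E'
from h import *
a,_=snap('scene'); b,_=snap('top')
cv2.imwrite('pics/s0.png',a); cv2.imwrite('pics/t0.png',b)
print(env.get_state())
for n in('scene','top'):print(env.camera_model(n)['extrinsics'])
E
```

```text
pics
{'time': 0.1, 'q': array([-1.13298291e+00,  4.23821348e-01,  1.63060980e+00, -2.07835336e-05,
        1.08854957e+00, -1.89846645e-02]), 'qvel': array([-1.23271278e-03, -1.36312798e-03, -2.40898948e-03,  8.31161840e-04,
        3.64555154e-06,  7.37321204e-04]), 'effort': array([ 1.09352009e-04, -5.58424294e+01, -2.82445961e+01, -7.53855943e-05,
        3.02218556e-03, -3.97695896e-05]), 'eef_pos': array([ 0.27549635, -0.56047081,  0.23228934]), 'orientation': array([-3.05868368e+00, -7.11022681e-01,  4.81345955e-04]), 'contact_force': array([0.06871036, 0.74003135, 0.22764567]), 'moment': array([-0.02060246,  0.03935833, -0.0012005 ]), 'gripper_force': 0.0, 'width': 0.08546160707333622}
[[ 0.56756256 -0.4500963   0.68940994 -0.19304134]
 [-0.82323407 -0.29743778  0.48354568 -0.72816498]
 [-0.01258556 -0.84198818 -0.53934916  0.62804565]
 [ 0.          0.          0.          1.        ]]
[[-0.02803946 -0.99592968  0.0856613   0.41658133]
 [-0.99923225  0.0302716   0.0248706  -0.24112709]
 [-0.02736247 -0.08489817 -0.99601385  1.09211684]
 [ 0.          0.          0.          1.        ]]
```

View pics/s0.png

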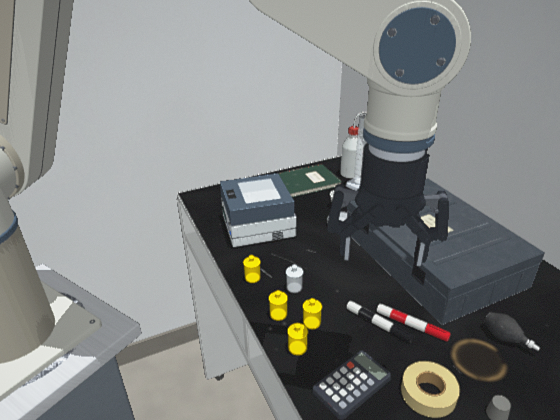

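View pics/t0.png

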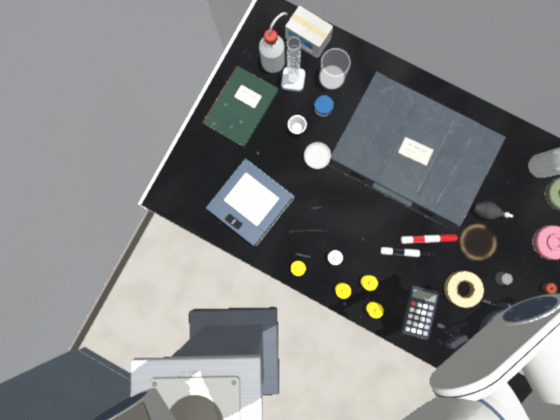

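The top view shows the dry block at about (250,202), with its black pad at (233,221) near the front edge. Candidates for the bottle:
- Clear/white bottle: top (335,257), scene (294,278).
- Yellow lookalikes: top (298,268), (343,290), (369,283), (374,310).
- White round items behind: top (317,155) and (297,125).

By the description I choose the clear one, to be checked in a crop.

```bash
python3 - <<'E'
from h import *
im,d,E,K=load('top'); P=cloud('top')
s,_,_,_=load('scene'); Ps=cloud('scene')
# hood top: points ~0.102 high near block
for n,Pc,r in(('top',P,(slice(150,255),slice(195,305))),('scene',Ps,(slice(165,250),slice(210,305)))):
    Q=Pc[r]; m=(Q[...,2]>.09)&(Q[...,2]<.115)
    q=Q[m]; print(n,len(q),'z med',np.median(q[:,2]))
    rect=cv2.minAreaRect(q[:,:2].astype(np.float32)*1000); print(rect)
    print(cv2.boxPoints(rect).round(1).tolist())
# pad
hsv=cv2.cvtColor(im,cv2.COLOR_BGR2HSV)
m=np.zeros(im.shape[:2],np.uint8); m[205:240,215:255]=(im[205:240,215:255].max(2)<45)
n,l,st,c=cv2.connectedComponentsWithStats(m)
for i in range(1,n):
    if st[i,4]>20: print('pad?',st[i],c[i],P[int(c[i][1]),int(c[i][0])],plane('top',*c[i],.103))
# bottle
for n,I,r,Pc in(('top',im,(235,280,315,355),P),('scene',s,(258,300,280,310),Ps)):
    a,b,c0,c1=r; Q=Pc[a:b,c0:c1]; m=(Q[...,2]>.012)&(Q[...,2]<.07); q=Q[m]
    print(n,'bottle pts',len(q),'z',np.percentile(q[:,2],[2,50,98]).round(4),'min',q.min(0),'max',q.max(0))
    hi=q[(q[:,2]>.04)]; print(len(hi),hi[:,:2].mean(0), cv2.minEnclosingCircle(hi[:,:2].astype(np.float32)))
print('table z',np.nanmedian(P[200:230,300:380,2]),np.nanmedian(Ps[340:360,320:330,2]))
A=cv2.resize(s[240:360,230:350],None,fx=3.3,fy=3.3,interpolation=2);B=cv2.resize(im[140:320,190:390],(440,396),interpolation=2)
cv2.imwrite('pics/c1.png',np.hstack([A,B]))
E
```

```text
top 3889 z med 0.10255092050521641
((520.5584106445312, -149.93124389648438), (140.43850708007812, 145.11923217773438), 50.246097564697266)
[[419.8999938964844, -157.5], [531.4000244140625, -250.3000030517578], [621.2000122070312, -142.3000030517578], [509.70001220703125, -49.5]]
scene 2205 z med 0.1013084195942231
((519.0661010742188, -149.2992401123047), (146.23785400390625, 145.54656982421875), 50.4189453125)
[[416.3999938964844, -159.3000030517578], [528.5999755859375, -252.0], [621.7000122070312, -139.3000030517578], [509.6000061035156, -46.599998474121094]]
pad? [215 217  29  23 339] [224.42477876 231.87020649] [ 0.45971285 -0.07739841 -0.00109109] [ 0.45361233 -0.09391693  0.103     ]
top bottle pts 167 z [0.0239 0.0466 0.0601] min [ 0.37232397 -0.36104776  0.01631763] max [ 0.40312779 -0.32947448  0.06073383]
161 [ 0.38763215 -0.34495197] ((0.38746190071105957, -0.34531423449516296), 0.016811195760965347)
scene bottle pts 394 z [0.0131 0.0433 0.0577] min [ 0.30491951 -0.37494355  0.01223572] max [ 0.40398265 -0.32777289  0.05914664]
220 [ 0.36903416 -0.35097628] ((0.354451060295105, -0.3541853129863739), 0.051551543176174164)
table z -0.00023969414588020932 -0.0010876922345378626
```

View pics/c1.png

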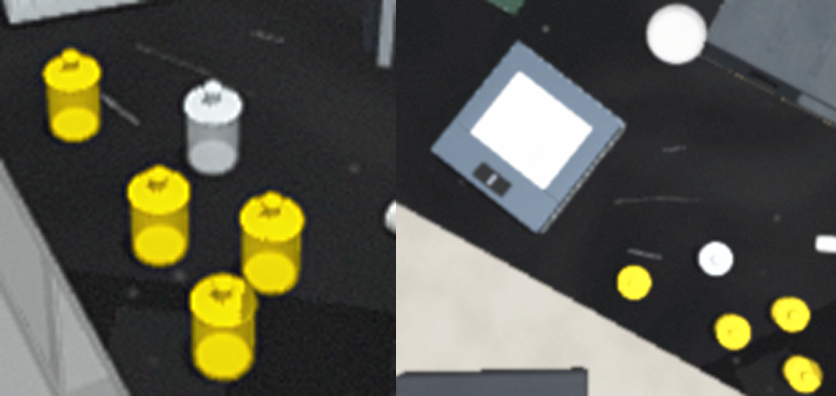

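The crop confirms it: the clear bottle (top 335,257) is the only one that isn't yellow. The block has its front edge and pad at lower left in the top view (pad about (233,221)), with yaw about −39.8°. I'm moving above the pad with the gripper shut.

arm_command(moves=[{"tx": 20,"ty": 44,"wz": 0.042,"gripper": 1},{"tx": 20,"ty": 45,"wz": 0.042,"gripper": 1},{"tx": 20,"ty": 45,"wz": 0.042,"gripper": 1},{"tx": 20,"ty": 45,"wz": 0.042,"gripper": 1},{"tx": 20,"ty": 45,"wz": 0.042,"gripper": 1},{"tx": 20,"ty": 45,"wz": 0.042,"gripper": 1},{"tx": 20,"ty": 45,"wz": 0.042,"gripper": 1},{"tx": 20,"ty": 45,"wz": 0.042,"gripper": 1},{"tx": 20,"ty": 45,"wz": 0.042,"gripper": 1},{"tx": 20,"ty": 43,"wz": 0.041,"gripper": 1}], force=30)

```text
invalid input at $.moves[0]: expected keys tx, ty, tz, wx, wy, wz, gripper
```

```bash
python3 - <<'E'
from h import *
st=env.get_state(); print({k:np.round(st[k],4) for k in('time','eef_pos','orientation','contact_force','width','q')})
w,d=snap('wrist'); cv2.imwrite('pics/w1.png',w)
P=cloud('wrist'); m=(P[...,2]>.095)&(P[...,2]<.11)
q=P[m]; print(len(q),np.median(q[:,2])); r=cv2.minAreaRect(q[:,:2].astype(np.float32)*1000); print(r,cv2.boxPoints(r).round(1).tolist())
E
```

```text
{'time': np.float64(0.1), 'eef_pos': array([ 0.2755, -0.5605,  0.2323]), 'orientation': array([-3.0587e+00, -7.1100e-01,  5.0000e-04]), 'contact_force': array([0.0687, 0.74  , 0.2276]), 'width': np.float64(0.0855), 'q': array([-1.133 ,  0.4238,  1.6306, -0.    ,  1.0885, -0.019 ])}
0 nan
((0.0, 0.0), (0.0, 0.0), 0.0) [[0.0, 0.0], [0.0, 0.0], [0.0, 0.0], [0.0, 0.0]]
  return _methods._mean(a, axis=axis, dtype=dtype,
  ret = ret.dtype.type(ret / rcount)
```

View pics/w1.png

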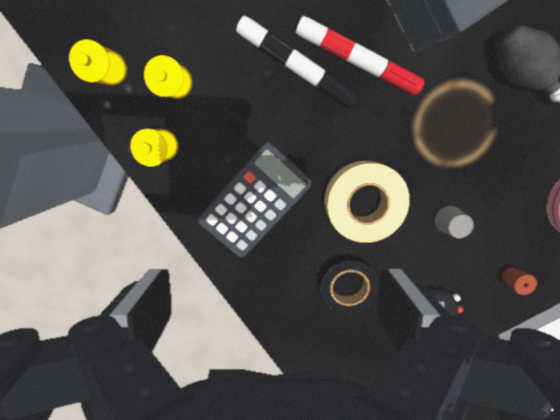

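The move was refused because every key is required. The wrist view shows only the start area: yellow bottles at (90,62), (165,75) and (150,147), and the calculator at (255,200). I'm resending it with all keys.

arm_command(moves=[{"tx": 20,"ty": 44,"tz": 0,"wx": 0,"wy": 0,"wz": 0.042,"gripper": 1},{"tx": 20,"ty": 45,"tz": 0,"wx": 0,"wy": 0,"wz": 0.042,"gripper": 1},{"tx": 20,"ty": 45,"tz": 0,"wx": 0,"wy": 0,"wz": 0.042,"gripper": 1},{"tx": 20,"ty": 45,"tz": 0,"wx": 0,"wy": 0,"wz": 0.042,"gripper": 1},{"tx": 20,"ty": 45,"tz": 0,"wx": 0,"wy": 0,"wz": 0.042,"gripper": 1},{"tx": 20,"ty": 45,"tz": 0,"wx": 0,"wy": 0,"wz": 0.042,"gripper": 1},{"tx": 20,"ty": 45,"tz": 0,"wx": 0,"wy": 0,"wz": 0.042,"gripper": 1},{"tx": 20,"ty": 45,"tz": 0,"wx": 0,"wy": 0,"wz": 0.042,"gripper": 1},{"tx": 20,"ty": 45,"tz": 0,"wx": 0,"wy": 0,"wz": 0.042,"gripper": 1},{"tx": 20,"ty": 43,"tz": 0,"wx": 0,"wy": 0,"wz": 0.041,"gripper": 1}], force=30)

```text
time: 1.4
eef_pos: [0.476, -0.1123, 0.233]
orientation: [-2.844, -1.334, 0.0]
contact_force: [1.1, -1.0, 0.2]
width: 0.0002
gripper_force: 0.0
```

```bash
python3 - <<'E'
from h import *
st=env.get_state(); print({k:np.round(st[k],4) for k in('time','eef_pos','orientation','contact_force','width','q')})
w,d=snap('wrist'); cv2.imwrite('pics/w2.png',w)
P=cloud('wrist'); m=(P[...,2]>.095)&(P[...,2]<.11)
q=P[m]; print(len(q),np.median(q[:,2])); r=cv2.minAreaRect(q[:,:2].astype(np.float32)*1000); print(r,cv2.boxPoints(r).round(1).tolist())
E
```

```text
{'time': np.float64(1.4), 'eef_pos': array([ 0.476 , -0.1123,  0.233 ]), 'orientation': array([-2.8442, -1.3343,  0.    ]), 'contact_force': array([ 1.097 , -0.9646,  0.1532]), 'width': np.float64(0.0002), 'q': array([-0.256 ,  0.2232,  1.924 ,  0.    ,  0.9945,  0.4375])}
28854 0.10242140143489767
((522.4588623046875, -150.90750122070312), (140.09263610839844, 145.12265014648438), 50.271949768066406) [[421.8999938964844, -158.39999389648438], [533.5, -251.1999969482422], [623.0, -143.39999389648438], [511.3999938964844, -50.70000076293945]]
```

View pics/w2.png

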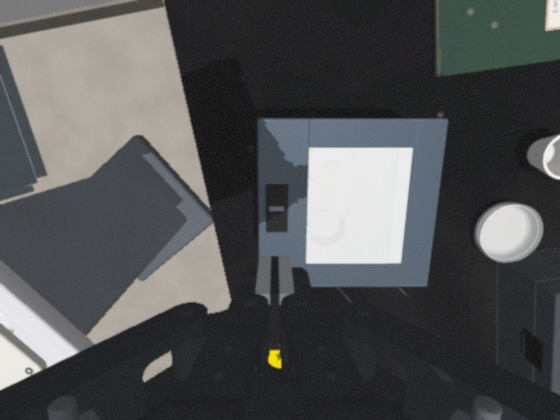

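The wrist view shows the black pad at (277,208) on the shut hood and the closed fingertips at (275,262). I'm casting the pad's ray and comparing it with the hood rectangle.

```bash
python3 - <<'E'
from h import *
im,d,E,K=load('wrist')
m=np.zeros(im.shape[:2],np.uint8); m[170:245,255:300]=im[170:245,255:300].max(2)<50
m=cv2.morphologyEx(m,cv2.MORPH_CLOSE,np.ones((9,9)))
n,l,s,c=cv2.connectedComponentsWithStats(m)
for i in range(1,n):
  if s[i,4]>200: print(s[i],c[i],plane('wrist',*c[i],.103).round(4))
print('top',plane('top',233,221,.103))
yaw=np.deg2rad(50.27-90); ex=np.array([np.cos(yaw),np.sin(yaw)]); ey=np.array([-ex[1],ex[0]])
c=np.mean([[522.5,-150.9],[520.5,-149.9]],0)
o=c+2.5*ex; print('origin',o,'pad',o-60*ex,'well',o-12*ex-31*ey, ex, ey)
E
```

```text
[ 255  170   33   75 1418] [269.95416079 204.81593794] [ 0.4759 -0.1087  0.103 ]
top [ 0.47763756 -0.11383048  0.103     ]
origin [ 523.42266248 -151.99792647] pad [ 477.27876299 -113.64769127] well [ 494.3795944  -168.16889417] [ 0.76906499 -0.63917059] [0.63917059 0.76906499]
```

arm_command(moves=[{"tx": 1,"ty": -1,"tz": -25,"wx": 0,"wy": 0,"wz": 0,"gripper": 1},{"tx": 0,"ty": 0,"tz": -30,"wx": 0,"wy": 0,"wz": 0,"gripper": 1},{"tx": 0,"ty": 0,"tz": -25,"wx": 0,"wy": 0,"wz": 0,"gripper": 1},{"tx": 0,"ty": 0,"tz": -14,"wx": 0,"wy": 0,"wz": 0,"gripper": 1},{"tx": 0,"ty": 0,"tz": -4,"wx": 0,"wy": 0,"wz": 0,"gripper": 1},{"tx": 0,"ty": 0,"tz": -2,"wx": 0,"wy": 0,"wz": 0,"gripper": 1},{"tx": 0,"ty": 0,"tz": 0,"wx": 0,"wy": 0,"wz": 0,"gripper": 1}])

```text
time: 2.33
eef_pos: [0.4771, -0.115, 0.1336]
orientation: [2.845, 1.332, 0.001]
contact_force: [-0.4, -0.9, 0.6]
width: -0.0
gripper_force: 0.0
```

```bash
python3 - <<'E'
from h import *
w,d=snap('wrist'); P=cloud('wrist')
q=P[235:330,250:300].reshape(-1,3); t=env.get_state()['eef_pos']
h=q[(np.hypot(*(q[:,:2]-t[:2]).T)<.03)]; print(np.nanpercentile(h[:,2],[1,5,25,50]))
print(t,P[260:275,276,2])
E
```

```text
[0.10236602 0.10300947 0.10490994 0.15900776]
[ 0.4771244  -0.11503756  0.13364509] [0.14043019 0.14084311 0.14233256 0.1436742  0.14477854 0.1456534
 0.14762981 0.14802903 0.14918769 0.14870186 0.15132743 0.1523297
 0.15197578 0.15343678 0.15453384]
```

arm_command(moves=[{"tx": 0,"ty": 0,"tz": -2,"wx": 0,"wy": 0,"wz": 0,"gripper": 1},{"tx": 0,"ty": 0,"tz": -2,"wx": 0,"wy": 0,"wz": 0,"gripper": 1},{"tx": 0,"ty": 0,"tz": -1,"wx": 0,"wy": 0,"wz": 0,"gripper": 1},{"tx": 0,"ty": 0,"tz": -1,"wx": 0,"wy": 0,"wz": 0,"gripper": 1},{"tx": 0,"ty": 0,"tz": -1,"wx": 0,"wy": 0,"wz": 0,"gripper": 1},{"tx": 0,"ty": 0,"tz": -1,"wx": 0,"wy": 0,"wz": 0,"gripper": 1},{"tx": 0,"ty": 0,"tz": -1,"wx": 0,"wy": 0,"wz": 0,"gripper": 1},{"tx": 0,"ty": 0,"tz": -1,"wx": 0,"wy": 0,"wz": 0,"gripper": 1}])

```text
time: 3.38
eef_pos: [0.4767, -0.1149, 0.1229]
orientation: [-2.845, -1.332, 0.0]
contact_force: [1.2, 0.2, -1.1]
width: 0.0001
gripper_force: 0.0
```

arm_command(moves=[{"tx": 0,"ty": 0,"tz": -1,"wx": 0,"wy": 0,"wz": 0,"gripper": 1},{"tx": 0,"ty": 0,"tz": -1,"wx": 0,"wy": 0,"wz": 0,"gripper": 1},{"tx": 0,"ty": 0,"tz": -1,"wx": 0,"wy": 0,"wz": 0,"gripper": 1}])

```text
time: 3.75
eef_pos: [0.4767, -0.1149, 0.12]
orientation: [-2.845, -1.332, -0.0]
contact_force: [0.0, 0.7, 0.1]
width: -0.0003
gripper_force: 0.0
```

arm_command(moves=[{"tx": 0,"ty": 0,"tz": -1,"wx": 0,"wy": 0,"wz": 0,"gripper": 1},{"tx": 0,"ty": 0,"tz": -1,"wx": 0,"wy": 0,"wz": 0,"gripper": 1}])

```text
time: 4.0
eef_pos: [0.4767, -0.1149, 0.118]
orientation: [2.845, 1.332, 0.0]
contact_force: [-1.1, -0.3, -0.6]
width: 0.0
gripper_force: 0.0
```

```bash
python3 - <<'E'
from h import *
w,d=snap('wrist'); s,_=snap('scene')
cv2.imwrite('pics/ws3.png',np.hstack([cv2.resize(w[120:340,200:360],(400,550)),cv2.resize(s[140:240,200:272],(400,555))[:550]]))
E
```

```text
(no output)
```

View pics/ws3.png

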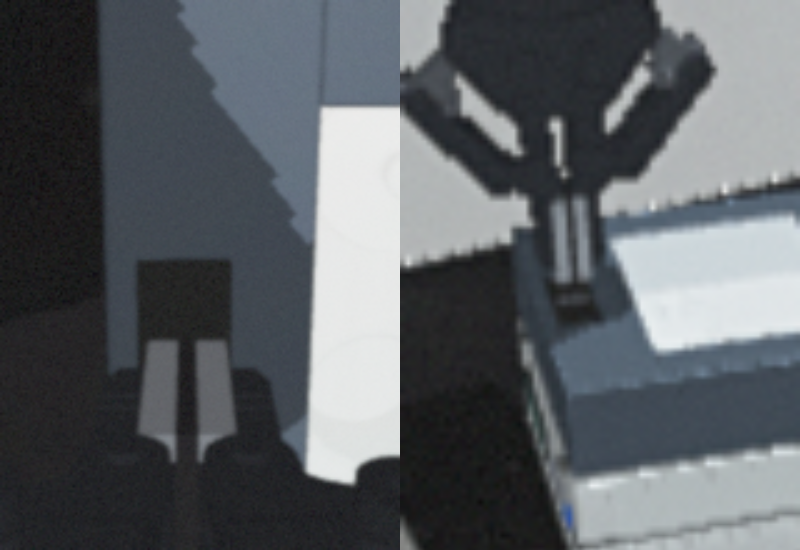

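The fingertips are centred over the pad (left panel, tips at (187,340), pad edges x 137–232) and not yet touching. I'm going on at 8 mm/s.

arm_command(moves=[{"tx": 0,"ty": 0,"tz": -1,"wx": 0,"wy": 0,"wz": 0,"gripper": 1},{"tx": 0,"ty": 0,"tz": -1,"wx": 0,"wy": 0,"wz": 0,"gripper": 1},{"tx": 0,"ty": 0,"tz": -1,"wx": 0,"wy": 0,"wz": 0,"gripper": 1}])

```text
time: 4.47
eef_pos: [0.4767, -0.1149, 0.1149]
orientation: [2.845, 1.332, -0.0]
contact_force: [0.3, 0.3, 0.3]
width: 0.0
gripper_force: 0.0
```

arm_command(moves=[{"tx": 0,"ty": 0,"tz": -1,"wx": 0,"wy": 0,"wz": 0,"gripper": 1},{"tx": 0,"ty": 0,"tz": -1,"wx": 0,"wy": 0,"wz": 0,"gripper": 1},{"tx": 0,"ty": 0,"tz": -1,"wx": 0,"wy": 0,"wz": 0,"gripper": 1}])

```text
time: 4.85
eef_pos: [0.4767, -0.1149, 0.1119]
orientation: [-2.845, -1.332, 0.0]
contact_force: [0.4, 0.2, -1.1]
width: -0.0001
gripper_force: 0.0
```

```bash
python3 - <<'E'
from h import *
s,d=snap('scene'); w,_=snap('wrist'); P=cloud('scene'); W=cloud('wrist')
t=env.get_state()['eef_pos']; print(t)
cam=P[...,:]; m=(np.hypot(P[...,0]-t[0],P[...,1]-t[1])<.022)&(P[...,2]>.08)
v,u=np.where(m)
for r in range(v.min(),v.max()+1):
    k=v==r
    print(r,u[k].min(),u[k].max(),np.median(P[r,u[k]],0).round(4),np.median(s[r,u[k]],0))
m=(W[...,2]>.09)&(W[...,2]<.115)&(np.hypot(W[...,0]-.5234,W[...,1]+.152)<.07); print('hood z',np.median(W[m][:,2]))
cv2.imwrite('pics/ws4.png',np.hstack([cv2.resize(w[120:340,200:360],(400,550)),cv2.resize(s[140:240,200:272],(400,555))[:550]]))
E
```

```text
[ 0.47662    -0.11488883  0.11189419]
77 211 213 [ 0.4645 -0.1024  0.3699] [136. 141. 140.]
78 212 215 [ 0.4589 -0.1096  0.3702] [140.  148.5 145. ]
79 215 217 [ 0.4561 -0.1187  0.3706] [141. 149. 145.]Traceback (most recent call last):
  File "<stdin>", line 8, in <module>
    return umr_minimum(a, axis, None, out, keepdims, initial, where)
ValueError: zero-size array to reduction operation minimum which has no identity
```

```bash
python3 - <<'E'
from h import *
s,_,E,K=load('scene'); w,_,Ew,Kw=load('wrist'); P=cloud('scene'); W=cloud('wrist')
t=env.get_state()['eef_pos']
def proj(E,K,p):
    c=E[:3,:3].T@(np.array(p)-E[:3,3]); return K[:2]*c[:2]/c[2]+K[2:]
for z in(.09,.1,.105,.112): print(z,proj(E,K,[t[0],t[1],z]),proj(Ew,Kw,[t[0],t[1],z]))
m=(W[...,2]>.085)&(W[...,2]<.12)&(np.hypot(W[...,0]-.5234,W[...,1]+.152)<.07); q=W[m]
xb=(q[:,0]-.5234)*.769-(q[:,1]+.152)*.639
print(len(q),np.polyfit(xb,q[:,2],1))
cv2.imwrite('pics/ws4.png',np.hstack([cv2.resize(w[120:340,200:360],(400,550)),cv2.resize(s[140:240,200:272],(400,555))[:550]]))
E
```

```text
0.09 [232.08986926 198.76941887] [272.37629884 260.11092035]
0.1 [231.76850355 195.00857479] [272.27512609 268.24045346]
0.105 [231.60657112 193.11352935] [272.21998205 272.67144126]
0.112 [231.37845018 190.44390002] [272.1369717  279.34157103]
50854 [-0.01312771  0.10248393]
```

View pics/ws4.png

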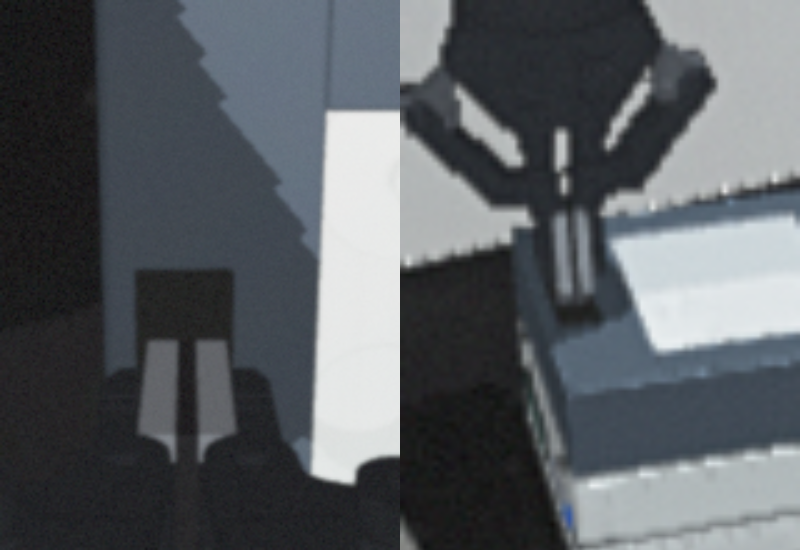

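The tips (right panel (573,300)) still sit a few mm above the pad surface, so I'm continuing slowly.

arm_command(moves=[{"tx": 0,"ty": 0,"tz": -1,"wx": 0,"wy": 0,"wz": 0,"gripper": 1},{"tx": 0,"ty": 0,"tz": -1,"wx": 0,"wy": 0,"wz": 0,"gripper": 1},{"tx": 0,"ty": 0,"tz": -1,"wx": 0,"wy": 0,"wz": 0,"gripper": 1},{"tx": 0,"ty": 0,"tz": -1,"wx": 0,"wy": 0,"wz": 0,"gripper": 1}])

```text
time: 5.45
eef_pos: [0.4767, -0.1149, 0.1079]
orientation: [-2.845, -1.332, 0.0]
contact_force: [0.1, 0.6, -1.6]
width: -0.0
gripper_force: 0.0
```

arm_command(moves=[{"tx": 0,"ty": 0,"tz": -1,"wx": 0,"wy": 0,"wz": 0,"gripper": 1},{"tx": 0,"ty": 0,"tz": -1,"wx": 0,"wy": 0,"wz": 0,"gripper": 1},{"tx": 0,"ty": 0,"tz": -1,"wx": 0,"wy": 0,"wz": 0,"gripper": 1}])

```text
time: 5.82
eef_pos: [0.4767, -0.1149, 0.1049]
orientation: [-2.845, -1.332, 0.0]
contact_force: [0.4, 0.5, 0.5]
width: 0.0002
gripper_force: 0.0
```

```bash
python3 - <<'E'
from h import *
s,_=snap('scene'); w,_=snap('wrist'); snap('top')
for n in('wrist','top'):
    W=cloud(n); xb=(W[...,0]-.5234)*.769-(W[...,1]+.152)*.639; yb=(W[...,0]-.5234)*.639+(W[...,1]+.152)*.769
    m=(abs(xb)<.07)&(yb>.02)&(yb<.065)&(W[...,2]>.06)&(W[...,2]<.15)
    print(n,m.sum(),np.polyfit(xb[m],W[m][:,2],1))
    if n=='wrist':
        m=(abs(xb+.06)<.03)&(abs(yb)<.03)&(W[...,2]<.16); v,u=np.where(m)
        for r in range(190,300,6):
            print(r,[(c,round(float(W[r,c,2]),3)) for c in (248,260,266,285,292)])
        print('xb/yb tip',)
cv2.imwrite('pics/ws5.png',np.hstack([cv2.resize(w[120:340,200:360],(400,550)),cv2.resize(s[140:240,200:272],(400,555))[:550]]))
E
```

```text
wrist 33341 [-0.00948308  0.10250705]
190 [(248, 0.104), (260, 0.103), (266, 0.104), (285, 0.103), (292, 0.103)]
196 [(248, 0.103), (260, 0.103), (266, 0.103), (285, 0.102), (292, 0.103)]
202 [(248, 0.103), (260, 0.103), (266, 0.103), (285, 0.103), (292, 0.103)]
208 [(248, 0.103), (260, 0.105), (266, 0.104), (285, 0.103), (292, 0.103)]
214 [(248, 0.104), (260, 0.104), (266, 0.104), (285, 0.103), (292, 0.104)]
220 [(248, 0.103), (260, 0.104), (266, 0.103), (285, 0.103), (292, 0.103)]
226 [(248, 0.104), (260, 0.103), (266, 0.103), (285, 0.103), (292, 0.102)]
232 [(248, 0.105), (260, 0.103), (266, 0.104), (285, 0.104), (292, 0.103)]
238 [(248, 0.103), (260, 0.104), (266, 0.105), (285, 0.105), (292, 0.104)]
244 [(248, 0.103), (260, 0.104), (266, 0.105), (285, 0.104), (292, 0.104)]
250 [(248, 0.102), (260, 0.104), (266, 0.104), (285, 0.104), (292, 0.104)]
256 [(248, 0.104), (260, 0.108), (266, 0.106), (285, 0.108), (292, 0.104)]
262 [(248, 0.104), (260, 0.114), (266, 0.114), (285, 0.114), (292, 0.104)]
268 [(248, 0.11), (260, 0.12), (266, 0.12), (285, 0.12), (292, 0.112)]
274 [(248, 0.117), (260, 0.125), (266, 0.126), (285, 0.125), (292, 0.117)]
280 [(248, 0.122), (260, 0.131), (266, 0.131), (285, 0.131), (292, 0.131)]
286 [(248, 0.127), (260, 0.135), (266, 0.134), (285, 0.134), (292, 0.136)]
292 [(248, 0.132), (260, 0.14), (266, 0.141), (285, 0.14), (292, 0.14)]
298 [(248, 0.148), (260, 0.146), (266, 0.146), (285, 0.145), (292, 0.147)]
xb/yb tip
top 575 [-0.00578422  0.10247514]
```

View pics/ws5.png

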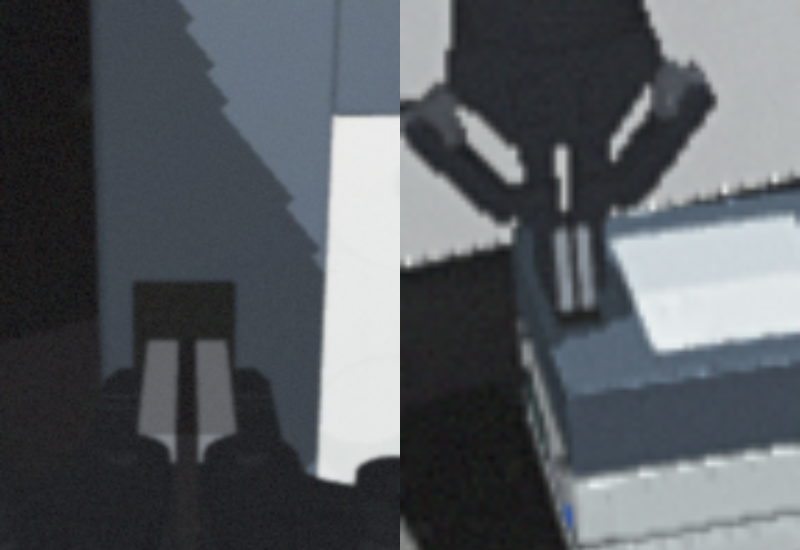

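The hood hasn't moved (slope under 0.01) and the tip depth at row 256 reads z≈0.106, so contact is imminent. I'm continuing at 8 mm/s and watching the force.

arm_command(moves=[{"tx": 0,"ty": 0,"tz": -1,"wx": 0,"wy": 0,"wz": 0,"gripper": 1},{"tx": 0,"ty": 0,"tz": -1,"wx": 0,"wy": 0,"wz": 0,"gripper": 1},{"tx": 0,"ty": 0,"tz": -1,"wx": 0,"wy": 0,"wz": 0,"gripper": 1}])

```text
time: 6.35
eef_pos: [0.4762, -0.1145, 0.102]
orientation: [-2.844, -1.331, 0.001]
contact_force: [-3.1, 4.1, 6.6]
width: 0.0
gripper_force: 3.0
```

arm_command(moves=[{"tx": 0,"ty": 0,"tz": -1,"wx": 0,"wy": 0,"wz": 0,"gripper": 1},{"tx": 0,"ty": 0,"tz": -1,"wx": 0,"wy": 0,"wz": 0,"gripper": 1},{"tx": 0,"ty": 0,"tz": -1,"wx": 0,"wy": 0,"wz": 0,"gripper": 1}])

```text
time: 6.72
eef_pos: [0.4756, -0.114, 0.099]
orientation: [-2.843, -1.331, 0.002]
contact_force: [-4.7, 6.6, 8.8]
width: 0.0003
gripper_force: 4.4
```

Lateral force is building because the pad swings forward on its arc. I'll follow the arc while pressing.

arm_command(moves=[{"tx": -0.7,"ty": 0.6,"tz": -1,"wx": 0,"wy": 0,"wz": 0,"gripper": 1},{"tx": -0.7,"ty": 0.7,"tz": -1,"wx": 0,"wy": 0,"wz": 0,"gripper": 1}])

```text
time: 6.98
eef_pos: [0.4751, -0.1135, 0.0973]
orientation: [-2.845, -1.332, 0.0]
contact_force: [-3.1, 0.4, 10.9]
width: 0.0
gripper_force: 5.3
```

arm_command(moves=[{"tx": -0.2,"ty": 0.1,"tz": -0.7,"wx": 0,"wy": 0,"wz": 0,"gripper": 1}])

```text
time: 7.1
eef_pos: [0.4751, -0.1135, 0.0969]
orientation: [2.845, 1.332, 0.0]
contact_force: [-4.7, 1.4, 15.3]
width: 0.0001
gripper_force: 7.8
```

Stiff stop felt at 15 N. I'm letting go and moving up and forward clear of the hood.

arm_command(moves=[{"tx": 0,"ty": 0,"tz": 8,"wx": 0,"wy": 0,"wz": 0,"gripper": 1},{"tx": -8,"ty": 7,"tz": 30,"wx": 0,"wy": 0,"wz": 0,"gripper": 1},{"tx": -15,"ty": 12,"tz": 40,"wx": 0,"wy": 0,"wz": 0,"gripper": 1},{"tx": -15,"ty": 12,"tz": 40,"wx": 0,"wy": 0,"wz": 0,"gripper": 1},{"tx": 0,"ty": -5,"tz": 35,"wx": 0,"wy": 0,"wz": 0,"gripper": 1},{"tx": 0,"ty": -30,"tz": 20,"wx": 0,"wy": 0,"wz": 0,"gripper": 0.3},{"tx": 0,"ty": -40,"tz": 0,"wx": 0,"wy": 0,"wz": 0,"gripper": 0.3},{"tx": 0,"ty": -40,"tz": 0,"wx": 0,"wy": 0,"wz": 0,"gripper": 0.3}])

```text
time: 8.1
eef_pos: [0.4372, -0.1987, 0.2699]
orientation: [2.844, 1.333, 0.001]
contact_force: [0.1, 0.7, 0.2]
width: 0.0544
gripper_force: 0.0
```

```bash
python3 - <<'E'
from h import *
s,_=snap('scene'); snap('top')
for n in('scene','top'):
    W=cloud(n); xb=(W[...,0]-.5234)*.769-(W[...,1]+.152)*.639; yb=(W[...,0]-.5234)*.639+(W[...,1]+.152)*.769
    m=(abs(xb)<.1)&(abs(yb)<.08)&(W[...,2]>.05)&(W[...,2]<.22)
    print(n,m.sum(),np.histogram(W[m][:,2],np.arange(.05,.23,.01))); 
print(env.get_state()['eef_pos'],env.get_state()['width'])
E
```

```text
scene 3985 (array([1446,  490,   68,   99,  111,  120,  118,  127,  115,  147,  183,
        149,  212,  320,  269,   11,    0]), array([0.05, 0.06, 0.07, 0.08, 0.09, 0.1 , 0.11, 0.12, 0.13, 0.14, 0.15,
       0.16, 0.17, 0.18, 0.19, 0.2 , 0.21, 0.22]))
top 2097 (array([  1,   2,   3,  31, 143, 171, 157, 157, 175, 158, 179, 176, 155,
       198, 240, 151,   0]), array([0.05, 0.06, 0.07, 0.08, 0.09, 0.1 , 0.11, 0.12, 0.13, 0.14, 0.15,
       0.16, 0.17, 0.18, 0.19, 0.2 , 0.21, 0.22]))
[ 0.43737637 -0.200449    0.26959626] 0.05970067516297211
```

```bash
python3 - <<'E'
from h import *
w,_=snap('wrist'); W=cloud('wrist')
xb=(W[...,0]-.5234)*.769-(W[...,1]+.152)*.639; yb=(W[...,0]-.5234)*.639+(W[...,1]+.152)*.769
m=(abs(xb+.012)<.03)&(yb<.0)&(yb>-.068)&(W[...,2]>.055)&(W[...,2]<.065); print('flat z',np.median(W[m][:,2]))
inn=(np.hypot(xb+.012,yb+.031)<.03)&(W[...,2]<.056)
v,u=np.where(inn); print(len(v),u.min(),u.max(),v.min(),v.max(),np.nanpercentile(W[inn][:,2],[5,50,95]))
c,r=cv2.minEnclosingCircle(np.stack([u,v],1).astype(np.float32)); print(c,r,plane('wrist',*c,.06))
u0,u1,v0,v1=int(c[0])-120,int(c[0])+120,int(c[1])-110,int(c[1])+110
u0=max(u0,0);v0=max(v0,0)
print(u0,v0); cv2.imwrite('pics/well.png',cv2.resize(w[v0:v1,u0:u1],None,fx=2.5,fy=2.5))
# silver bottle refine in scene+top by rim colour mask
for n,(a,b,c0,c1) in(('top',(235,280,315,355)),('scene',(255,295,280,310))):
    im,_,_,_=load(n); hsv=cv2.cvtColor(im,cv2.COLOR_BGR2HSV)
    k=np.zeros(im.shape[:2],np.uint8); k[a:b,c0:c1]=((hsv[...,2]>170)&(hsv[...,1]<60))[a:b,c0:c1]
    nn,l,st,ce=cv2.connectedComponentsWithStats(k); i=1+np.argmax(st[1:,4]); print(n,st[i],ce[i],plane(n,*ce[i],.045))
E
```

```text
flat z 0.06010857238087833
965 280 317 106 144 [0.03378007 0.03530757 0.04691838]
(300.0, 123.5) 22.411033630371094 [ 0.49960789 -0.16754492  0.06      ]
180 13
top [328 250  15  15 171] [334.87134503 257.18128655] [ 0.38838012 -0.34631645  0.045     ]
scene [286 265  17  13 152] [294.09868421 271.48684211] [ 0.38580193 -0.34532118  0.045     ]
```

View pics/well.png

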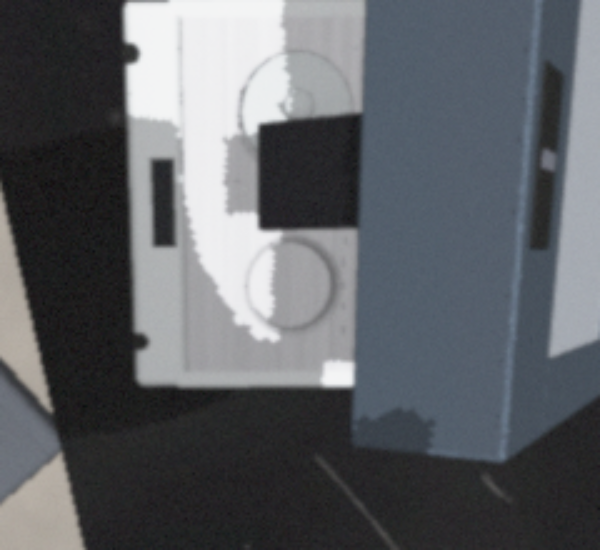

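The hood is open. The picture shows the free well at crop (291,283), which is full-image (296.4,126.2); the short bottle is at crop (297,103), and the tongue and tilted hood are at right. I'm refining the well centre.

```bash
python3 - <<'E'
from h import *
w,_,E,K=load('wrist')
p=plane('wrist',296.6,126.2,.06); print('eye',p, 'diam mm',[np.linalg.norm(plane('wrist',180+246/2.5,126,.06)-plane('wrist',180+337/2.5,126,.06))*1e3])
g=cv2.cvtColor(w,cv2.COLOR_BGR2GRAY)[95:160,262:335]; g=cv2.resize(g,None,fx=4,fy=4,interpolation=cv2.INTER_CUBIC)
c=cv2.HoughCircles(g,cv2.HOUGH_GRADIENT,1.5,20,param1=60,param2=20,minRadius=60,maxRadius=90)
for x,y,r in c[0][:3]:
    u,v=x/4+262-.375,y/4+95-.375; print(u,v,r/4,plane('wrist',u,v,.06).round(4))
# block edges on flat top from wrist depth: left (front) and lower (y-) edges of flat top
W=cloud('wrist'); xb=(W[...,0]-.5234)*.769-(W[...,1]+.152)*.639; yb=(W[...,0]-.5234)*.639+(W[...,1]+.152)*.769
m=(W[...,2]>.057)&(W[...,2]<.063)
mm=m&(xb<-.0)&(xb>-.05); print('ymin',np.percentile(yb[mm],[.2,1,99.8]))
mm=m&(abs(yb+.0)<.06); print('xmin',np.percentile(xb[mm],[.2,1]))
E
```

```text
eye [ 0.49545052 -0.16740016  0.06      ] diam mm [np.float64(35.66029076701186)]
294.4375 126.6875 17.0625 [ 0.4935 -0.1664  0.06  ]
289.1875 125.9375 21.8625 [ 0.49   -0.1625  0.06  ]
300.8125 124.4375 21.45 [ 0.4997 -0.1687  0.06  ]
ymin [-0.29937232 -0.18392479  0.07045435]
xmin [-0.07413915 -0.07347117]
```

arm_command(moves=[{"tx": -8,"ty": -24,"tz": -10,"wx": 0,"wy": 0,"wz": 0,"gripper": 0.3},{"tx": -10,"ty": -30,"tz": -20,"wx": 0,"wy": 0,"wz": 0,"gripper": 0.3},{"tx": -10,"ty": -30,"tz": -20,"wx": 0,"wy": 0,"wz": 0,"gripper": 0.3},{"tx": -10,"ty": -30,"tz": -20,"wx": 0,"wy": 0,"wz": 0,"gripper": 0.3},{"tx": -7,"ty": -20,"tz": -20,"wx": 0,"wy": 0,"wz": 0,"gripper": 0.3},{"tx": -4,"ty": -8,"tz": -20,"wx": 0,"wy": 0,"wz": 0,"gripper": 0.3},{"tx": 0,"ty": 0,"tz": -20,"wx": 0,"wy": 0,"wz": 0,"gripper": 0.3},{"tx": 0,"ty": 0,"tz": -20,"wx": 0,"wy": 0,"wz": 0,"gripper": 0.3},{"tx": 0,"ty": 0,"tz": 0,"wx": 0,"wy": 0,"wz": 0,"gripper": 0.3}])

```text
time: 9.38
eef_pos: [0.3874, -0.3379, 0.1181]
orientation: [-2.842, -1.332, 0.002]
contact_force: [0.4, 0.1, -0.2]
width: 0.0601
gripper_force: 0.0
```

```bash
python3 - <<'E'
from h import *
st=env.get_state(); t=st['eef_pos']; print(t,st['width'],st['contact_force'],st['time'])
w,d=snap('wrist'); W=cloud('wrist')
a,b=np.array([.769,-.639]),np.array([.639,.769])
D=W[...,:2]-t[:2]; cx=D@a; cy=D@b
for s in(-1,1):
    m=(s*cx>.02)&(s*cx<.05)&(abs(cy)<.015)&(W[...,2]>.03)
    z=W[m][:,2]; print('finger',s,m.sum(),np.percentile(z,[.5,2,10,50]) if m.any() else '')
    v,u=np.where(m); 
    if m.any(): i=np.argsort(z)[:5]; print(u[i],v[i],z[i])
m=(np.hypot(cx,cy)<.024)&(W[...,2]>.03)&(W[...,2]<.075); q=W[m]; print('bottle',len(q)); v,u=np.where(m); print(u.min(),u.max(),v.min(),v.max())
print(np.percentile(cx[m],[1,50,99]),np.percentile(cy[m],[1,50,99]),np.percentile(q[:,2],[2,50,98]))
rim=m&(W[...,2]>.041)&(W[...,2]<.05); print('rim',cv2.minEnclosingCircle(W[rim][:,:2].astype(np.float32)))
cv2.imwrite('pics/w6.png',w)
E
```

```text
[ 0.38741887 -0.33790217  0.11807649] 0.06012227661825516 [ 0.36277812  0.09994395 -0.18531981] 9.375
finger -1 7520 [0.12348315 0.12724979 0.13802555 0.17178336]
[206 205 206 206 205] [289 276 293 292 278] [0.12094451 0.12127207 0.12151546 0.12168294 0.12174653]
finger 1 5957 [0.04503172 0.12198729 0.13343712 0.16590357]
[303 304 307 306 307] [219 221 227 224 231] [0.0300379  0.03165876 0.04324071 0.0433571  0.04400181]
bottle 2096
258 309 208 261
[-0.00917742  0.00630987  0.02212042] [-0.02077852 -0.00227992  0.01089689] [0.03316805 0.0462587  0.05964709]
rim ((0.38905373215675354, -0.34623193740844727), 0.017178289592266083)
```

arm_command(moves=[{"tx": 1.6,"ty": -8.3,"tz": 0,"wx": 0,"wy": 0,"wz": 0,"gripper": 0.3},{"tx": 0,"ty": 0,"tz": -15,"wx": 0,"wy": 0,"wz": 0,"gripper": 0.3},{"tx": 0,"ty": 0,"tz": -22,"wx": 0,"wy": 0,"wz": 0,"gripper": 0.3},{"tx": 0,"ty": 0,"tz": -22,"wx": 0,"wy": 0,"wz": 0,"gripper": 0.3},{"tx": 0,"ty": 0,"tz": -18,"wx": 0,"wy": 0,"wz": 0,"gripper": 0.3},{"tx": 0,"ty": 0,"tz": -10,"wx": 0,"wy": 0,"wz": 0,"gripper": 0.3},{"tx": 0,"ty": 0,"tz": 0,"wx": 0,"wy": 0,"wz": 0,"gripper": 0.3}])

```text
time: 10.3
eef_pos: [0.3894, -0.3475, 0.0317]
orientation: [-2.844, -1.332, 0.001]
contact_force: [0.6, 0.7, -0.6]
width: 0.0598
gripper_force: 0.0
```

```bash
python3 - <<'E'
from h import *
st=env.get_state(); t=st['eef_pos']; print(t,st['width'],st['contact_force'],st['time'])
w,d=snap('wrist'); W=cloud('wrist'); s,_=snap('scene')
a,b=np.array([.769,-.639]),np.array([.639,.769])
D=W[...,:2]-t[:2]; cx=D@a; cy=D@b
for g in(-1,1):
    m=(g*cx>.022)&(g*cx<.05)&(abs(cy)<.015)&(W[...,2]>.01); print('finger',g,np.percentile(W[m][:,2],[.5,2,10]))
cv2.imwrite('pics/g.png',np.hstack([cv2.resize(w[130:330,180:380],(400,400)),cv2.resize(s[220:320,240:340],(400,400))]))
E
```

```text
[ 0.38940585 -0.34754748  0.03165953] 0.059793250126794116 [ 0.57599956  0.66692654 -0.59672374] 10.3
finger -1 [0.03674531 0.04078631 0.0511695 ]
finger 1 [0.03666153 0.03984674 0.04870404]
```

View pics/g.png

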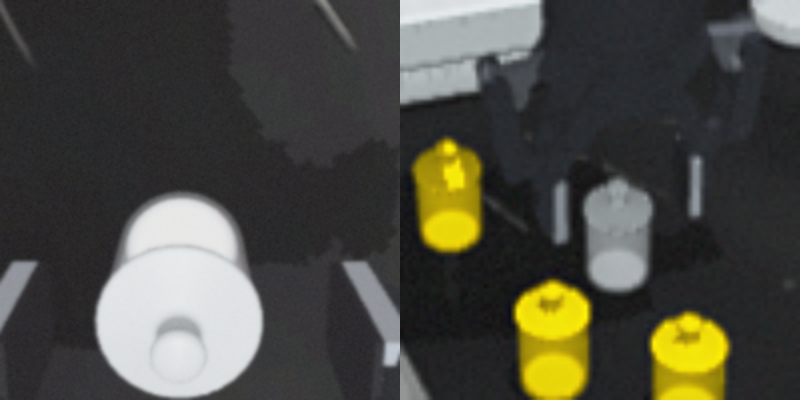

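The bottle (left panel, knob (178,350)) stands centred between the open pads, with the tips at mid-body height and the yellow ones clear. I'm closing gently.

arm_command(moves=[{"tx": 0,"ty": 1,"tz": -2,"wx": 0,"wy": 0,"wz": 0,"gripper": 0.3},{"tx": 0,"ty": 0,"tz": 0,"wx": 0,"wy": 0,"wz": 0,"gripper": 0.5},{"tx": 0,"ty": 0,"tz": 0,"wx": 0,"wy": 0,"wz": 0,"gripper": 0.75},{"tx": 0,"ty": 0,"tz": 0,"wx": 0,"wy": 0,"wz": 0,"gripper": 0.75},{"tx": 0,"ty": 0,"tz": 0,"wx": 0,"wy": 0,"wz": 0,"gripper": 0.75}], force=25)

```text
time: 11.02
eef_pos: [0.3896, -0.3467, 0.0306]
orientation: [-2.845, -1.332, 0.0]
contact_force: [-1.9, 1.2, 6.0]
width: 0.0317
gripper_force: 24.7
```

arm_command(moves=[{"tx": 0,"ty": 0,"tz": 5,"wx": 0,"wy": 0,"wz": 0,"gripper": 0.75},{"tx": 0,"ty": 0,"tz": 15,"wx": 0,"wy": 0,"wz": 0,"gripper": 0.75},{"tx": 0,"ty": 0,"tz": 25,"wx": 0,"wy": 0,"wz": 0,"gripper": 0.75},{"tx": 0,"ty": 0,"tz": 30,"wx": 0,"wy": 0,"wz": 0,"gripper": 0.75},{"tx": 0,"ty": 0,"tz": 25,"wx": 0,"wy": 0,"wz": 0,"gripper": 0.75},{"tx": 0,"ty": 0,"tz": 10,"wx": 0,"wy": 0,"wz": 0,"gripper": 0.75},{"tx": 0,"ty": 0,"tz": 0,"wx": 0,"wy": 0,"wz": 0,"gripper": 0.75}])

```text
time: 11.9
eef_pos: [0.39, -0.3471, 0.1411]
orientation: [2.844, 1.331, 0.001]
contact_force: [0.1, 1.1, -1.1]
width: 0.0317
gripper_force: 24.8
```

```bash
python3 - <<'E'
from h import *
st=env.get_state(); t=st['eef_pos']; print(t,st['width'],st['contact_force'],st['gripper_force'])
snap('wrist'); snap('scene')
a,b=np.array([.769,-.639]),np.array([.639,.769])
for n in('wrist','scene'):
    im,_,_,_=load(n); W=cloud(n); D=W[...,:2]-t[:2]; cx=D@a; cy=D@b
    hsv=cv2.cvtColor(im,cv2.COLOR_BGR2HSV)
    m=(abs(cx)<.02)&(abs(cy)<.025)&(W[...,2]>.05)&(W[...,2]<t[2]+.05); v,u=np.where(m); print(n,m.sum(),u.min(),u.max(),v.min(),v.max())
    for r in np.linspace(v.min(),v.max(),16).astype(int):
        k=v==r
        if k.any(): uu=u[k]; print(r,uu.min(),uu.max(),np.median(np.c_[cx[r,uu],cy[r,uu],W[r,uu,2]],0).round(4),np.median(im[r,uu],0))
    g=(abs(abs(cx)-.024)<.008)&(abs(cy)<.015)&(W[...,2]>.05); print('fing',np.percentile(W[g][:,2],[.5,2,10]) if g.any() else None)
E
```

```text
[ 0.38996395 -0.34707061  0.14108383] 0.03167889144197646 [ 0.1307287   1.12213408 -1.09387318] 24.847731897241374
wrist 9675 204 338 228 351
228 269 275 [-1.000e-04  1.550e-02  1.146e-01] [100.  98.  98.]
236 251 293 [-1.000e-04  1.500e-02  1.256e-01] [228. 227. 226.]
244 245 299 [-0.      0.0146  0.1356] [231. 231. 231.]
252 242 302 [0.     0.0146 0.1455] [231. 231. 232.]
260 225 319 [-0.0005  0.0139  0.1524] [208. 207. 206.]
269 221 322 [-0.0005  0.0117  0.1564] [227.  225.5 223. ]
277 218 326 [0.     0.0088 0.1573] [226. 225. 222.]
285 216 328 [0.     0.0056 0.1579] [226. 225. 222.]
293 212 330 [-0.0005  0.0027  0.1589] [208.5 205.  202.5]
301 209 333 [-0.0005  0.0012  0.1626] [213.5 212.  208. ]
310 205 338 [-1.000e-04  1.100e-03  1.689e-01] [215.5 214.  209.5]
318 219 330 [ 0.001  -0.0024  0.1686] [220. 219. 216.]
326 220 329 [ 0.001  -0.0133  0.1569] [219.5 217.5 215. ]
334 220 329 [ 0.001  -0.003   0.1776] [54.  51.5 49.5]
342 221 328 [ 0.0009 -0.006   0.1778] [58. 56. 58.]
351 222 327 [ 0.001  -0.0098  0.1777] [ 79.  163.5 176. ]
fing [0.14487214 0.14744262 0.15547056]
scene
[... 243 characters left out ...]
 [ 0.0145 -0.0074  0.1754] [53. 49. 48.]
219 287 307 [ 0.0074 -0.0016  0.1683] [135.  130.5 123.5]
222 287 308 [0.0054 0.0027 0.156 ] [140. 138. 133.]
225 288 307 [ 0.0026 -0.0038  0.1565] [155. 153. 148.]
227 287 308 [ 1.000e-04 -8.700e-03  1.548e-01] [159.  156.5 150. ]
230 288 307 [-0.0027 -0.0137  0.1528] [157. 155. 148.]
233 288 303 [-0.0057 -0.0133  0.1456] [150.  147.5 141. ]
236 286 303 [-0.0073 -0.0137  0.1386] [155. 153. 150.]
239 286 302 [-0.0086 -0.0128  0.1326] [164. 162. 157.]
242 286 302 [-0.0084 -0.0129  0.1254] [191. 189. 181.]
245 287 302 [-0.0076 -0.0138  0.1194] [191. 188. 182.]
248 290 298 [-0.0086 -0.0133  0.1119] [109. 108. 102.]
fing [0.11515919 0.12078953 0.14816811]
```

arm_command(moves=[{"tx": 6,"ty": 10,"tz": 0,"wx": 0,"wy": 0,"wz": 0,"gripper": 0.75},{"tx": 11,"ty": 19,"tz": 0,"wx": 0,"wy": 0,"wz": 0,"gripper": 0.75},{"tx": 13,"ty": 23,"tz": 0,"wx": 0,"wy": 0,"wz": 0,"gripper": 0.75},{"tx": 15,"ty": 25,"tz": 0,"wx": 0,"wy": 0,"wz": 0,"gripper": 0.75},{"tx": 15,"ty": 26,"tz": 0,"wx": 0,"wy": 0,"wz": 0,"gripper": 0.75},{"tx": 15,"ty": 26,"tz": 0,"wx": 0,"wy": 0,"wz": 0,"gripper": 0.75},{"tx": 13,"ty": 22,"tz": 0,"wx": 0,"wy": 0,"wz": 0,"gripper": 0.75},{"tx": 10,"ty": 18,"tz": 0,"wx": 0,"wy": 0,"wz": 0,"gripper": 0.75},{"tx": 5,"ty": 9,"tz": 0,"wx": 0,"wy": 0,"wz": 0,"gripper": 0.75},{"tx": 1.7,"ty": 1.9,"tz": 0,"wx": 0,"wy": 0,"wz": 0,"gripper": 0.75}])

```text
time: 13.25
eef_pos: [0.4943, -0.1662, 0.1399]
orientation: [-2.844, -1.333, 0.001]
contact_force: [-0.0, 0.0, -0.1]
width: 0.0316
gripper_force: 24.9
```

```bash
python3 - <<'E'
from h import *
st=env.get_state(); t=st['eef_pos']; print(t,st['orientation'],st['width'],st['contact_force'],st['gripper_force'],st['q'].round(3))
snap('wrist'); im,_,E,K=load('wrist'); W=cloud('wrist')
a,b=np.array([.769,-.639]),np.array([.639,.769]); o=np.array([.5234,-.152])
D=W[...,:2]-t[:2]; cx=D@a; cy=D@b
m=(abs(cx)<.02)&(abs(cy)<.025)&(W[...,2]>t[2]-.028)&(W[...,2]<t[2]+.008); v,u=np.where(m)
for z in(-.02,-.01,0): 
    k=m&(abs(W[...,2]-t[2]-z)<.003); print(z,np.percentile(cx[k],[2,50,98]).round(4),cy[k].max().round(4))
# hood edges/short bottle from this view
X=(W[...,:2]-o)@a; Y=(W[...,:2]-o)@b; Z=W[...,2]
k=(abs(X+.012)<.03)&(Y>.005)&(Y<.06)&(Z>.072)&(Z<.088); print('short',k.sum(),cv2.minEnclosingCircle(np.c_[X[k],Y[k]].astype(np.float32)*1000),np.median(Z[k]))
k=(abs(Z-.06)<.003)&(abs(X)<.1)&(abs(Y)<.1); print('flat',np.percentile(X[k],[.3,99.7]),np.percentile(Y[k],[.3,99.7]))
k=(abs(X)<.02)&(Y>.03)&(abs(Z-.06)<.003);print('ymax',np.percentile(Y[k],[99,99.9]))
k=(abs(Y-.05)<.015)&(X<0)&(abs(Z-.06)<.003);print('xmin',np.percentile(X[k],[.1,1]))
E
```

```text
[ 0.49430746 -0.16619718  0.13985949] [-2.84386256e+00 -1.33339123e+00  1.13607078e-03] 0.03157352778329763 [-0.0335672   0.04204711 -0.10739641] 24.856594002312704 [-0.347  0.408  1.922 -0.     0.812  0.347]
-0.02 [-0.0144 -0.0011  0.0136] 0.016
-0.01 [-0.0144 -0.001   0.0138] 0.0162
0 [-0.0148 -0.0004  0.017 ] 0.0162
short 300 ((-11.669044494628906, 31.00055503845215), 6.928531169891357) 0.08192033961315043
flat [-0.07344496  0.09949937] [-0.06696764  0.06997226]
ymax [0.07006915 0.07029707]
xmin [-0.07448862 -0.07340248]
```

arm_command(moves=[{"tx": 0.5,"ty": -1.7,"tz": -5,"wx": 0,"wy": 0,"wz": 0,"gripper": 0.75},{"tx": 0,"ty": 0,"tz": -12,"wx": 0,"wy": 0,"wz": 0,"gripper": 0.75},{"tx": 0,"ty": 0,"tz": -12,"wx": 0,"wy": 0,"wz": 0,"gripper": 0.75},{"tx": 0,"ty": 0,"tz": -8,"wx": 0,"wy": 0,"wz": 0,"gripper": 0.75},{"tx": 0,"ty": 0,"tz": -5,"wx": 0,"wy": 0,"wz": 0,"gripper": 0.75},{"tx": 0,"ty": 0,"tz": -3,"wx": 0,"wy": 0,"wz": 0,"gripper": 0.75},{"tx": 0,"ty": 0,"tz": -2,"wx": 0,"wy": 0,"wz": 0,"gripper": 0.75},{"tx": 0,"ty": 0,"tz": -1.5,"wx": 0,"wy": 0,"wz": 0,"gripper": 0.75},{"tx": 0,"ty": 0,"tz": -1.5,"wx": 0,"wy": 0,"wz": 0,"gripper": 0.75}])

```text
time: 14.42
eef_pos: [0.4951, -0.1686, 0.0905]
orientation: [2.845, 1.332, 0.001]
contact_force: [-0.5, 0.5, 0.0]
width: 0.0317
gripper_force: 24.9
```

arm_command(moves=[{"tx": -0.3,"ty": 0.6,"tz": -1,"wx": 0,"wy": 0,"wz": 0,"gripper": 0.75},{"tx": 0,"ty": 0,"tz": -1,"wx": 0,"wy": 0,"wz": 0,"gripper": 0.75},{"tx": 0,"ty": 0,"tz": -1,"wx": 0,"wy": 0,"wz": 0,"gripper": 0.75},{"tx": 0,"ty": 0,"tz": -1,"wx": 0,"wy": 0,"wz": 0,"gripper": 0.75}])

```text
time: 14.92
eef_pos: [0.4946, -0.168, 0.0863]
orientation: [2.845, 1.332, 0.0]
contact_force: [-0.3, 0.0, 0.5]
width: 0.0317
gripper_force: 24.9
```

Bottom is about 4 mm into the well with no force, so I'm continuing down.

arm_command(moves=[{"tx": 0,"ty": 0,"tz": -1.5,"wx": 0,"wy": 0,"wz": 0,"gripper": 0.75},{"tx": 0,"ty": 0,"tz": -2,"wx": 0,"wy": 0,"wz": 0,"gripper": 0.75},{"tx": 0,"ty": 0,"tz": -2,"wx": 0,"wy": 0,"wz": 0,"gripper": 0.75},{"tx": 0,"ty": 0,"tz": -2,"wx": 0,"wy": 0,"wz": 0,"gripper": 0.75}])

```text
time: 15.42
eef_pos: [0.4945, -0.168, 0.0786]
orientation: [-2.845, -1.332, 0.0]
contact_force: [-0.3, -0.6, 0.2]
width: 0.0317
gripper_force: 24.9
```

arm_command(moves=[{"tx": 0,"ty": 0,"tz": -2,"wx": 0,"wy": 0,"wz": 0,"gripper": 0.75},{"tx": 0,"ty": 0,"tz": -2,"wx": 0,"wy": 0,"wz": 0,"gripper": 0.75},{"tx": 0,"ty": 0,"tz": -2,"wx": 0,"wy": 0,"wz": 0,"gripper": 0.75},{"tx": 0,"ty": 0,"tz": -1.5,"wx": 0,"wy": 0,"wz": 0,"gripper": 0.75},{"tx": 0,"ty": 0,"tz": -1,"wx": 0,"wy": 0,"wz": 0,"gripper": 0.75},{"tx": 0,"ty": 0,"tz": -1,"wx": 0,"wy": 0,"wz": 0,"gripper": 0.75}])

```text
time: 16.18
eef_pos: [0.4946, -0.168, 0.0693]
orientation: [-2.845, -1.332, -0.0]
contact_force: [-0.4, 0.8, -0.2]
width: 0.0318
gripper_force: 24.9
```

arm_command(moves=[{"tx": 0,"ty": 0,"tz": -1,"wx": 0,"wy": 0,"wz": 0,"gripper": 0.75},{"tx": 0,"ty": 0,"tz": -1,"wx": 0,"wy": 0,"wz": 0,"gripper": 0.75},{"tx": 0,"ty": 0,"tz": -1,"wx": 0,"wy": 0,"wz": 0,"gripper": 0.75}])

```text
time: 16.55
eef_pos: [0.4946, -0.168, 0.0663]
orientation: [2.845, 1.332, 0.0]
contact_force: [-0.1, -1.2, -0.4]
width: 0.0317
gripper_force: 24.9
```

arm_command(moves=[{"tx": 0,"ty": 0,"tz": -0.7,"wx": 0,"wy": 0,"wz": 0,"gripper": 0.75},{"tx": 0,"ty": 0,"tz": -0.7,"wx": 0,"wy": 0,"wz": 0,"gripper": 0.75}])

```text
time: 16.8
eef_pos: [0.4947, -0.1679, 0.0655]
orientation: [-2.845, -1.332, -0.0]
contact_force: [-3.5, 1.5, 14.6]
width: 0.0316
gripper_force: 26.1
```

Bottomed exactly at the expected height (0.0655). I'm easing off, releasing, and withdrawing upward.

arm_command(moves=[{"tx": 0,"ty": 0,"tz": 0.7,"wx": 0,"wy": 0,"wz": 0,"gripper": 0.75},{"tx": 0,"ty": 0,"tz": 0,"wx": 0,"wy": 0,"wz": 0,"gripper": 0.58},{"tx": 0,"ty": 0,"tz": 0,"wx": 0,"wy": 0,"wz": 0,"gripper": 0.4},{"tx": 0,"ty": 0,"tz": 0,"wx": 0,"wy": 0,"wz": 0,"gripper": 0.4},{"tx": 0,"ty": 0,"tz": 10,"wx": 0,"wy": 0,"wz": 0,"gripper": 0.4},{"tx": 0,"ty": 0,"tz": 20,"wx": 0,"wy": 0,"wz": 0,"gripper": 0.4},{"tx": 0,"ty": 0,"tz": 25,"wx": 0,"wy": 0,"wz": 0,"gripper": 0.4},{"tx": -6,"ty": 5,"tz": 25,"wx": 0,"wy": 0,"wz": 0,"gripper": 0.4},{"tx": -15,"ty": 13,"tz": 30,"wx": 0,"wy": 0,"wz": 0,"gripper": 0.7},{"tx": -20,"ty": -30,"tz": 30,"wx": 0,"wy": 0,"wz": 0,"gripper": 1}])

```text
time: 18.05
eef_pos: [0.4532, -0.1786, 0.207]
orientation: [-2.843, -1.337, -0.0]
contact_force: [0.8, -0.5, 0.1]
width: 0.0157
gripper_force: 0.0
```

```bash
python3 - <<'E'
from h import *
st=env.get_state(); t=st['eef_pos']; print(t,st['width'],st['contact_force'],st['q'].round(2))
for n in('wrist','scene','top'):
    snap(n); W=cloud(n)
    a,b=np.array([.769,-.639]),np.array([.639,.769]); o=np.array([.5234,-.152])
    X=(W[...,:2]-o)@a; Y=(W[...,:2]-o)@b; Z=W[...,2]
    k=(np.hypot(X+.012,Y+.031)<.025)&(Z>.07)&(Z<.12); print(n,'bottle',k.sum(),np.percentile(Z[k],[5,50,99.5]) if k.any() else '')
    k2=k&(Z<.085)&(Z>.075); 
    if k2.any(): print(cv2.minEnclosingCircle(np.c_[X[k2],Y[k2]].astype(np.float32)*1000))
    k=(abs(Y)<.075)&(X>.03)&(X<.2)&(Z>.08)&(Z<.24)&(Z<t[2]-.03); 
    if k.any():
        print('hood',k.sum(),'zmax',np.percentile(Z[k],99.8))
        f=(Z>.1)&(abs(Y)>.045)&k; 
        for lo in range(100,210,20):
            g=f&(abs(Z-lo/1e3-.01)<.01)
            if g.sum()>5: print(lo,np.percentile(X[g],[1,50,99]).round(3))
        g=k&(abs(Y)<.015)&(X<.09)
        if g.any(): print('tongue?',np.percentile(X[g],[1,50]),np.percentile(Z[g],[1,50,99]))
E
```

```text
[ 0.45321396 -0.17861433  0.20702607] 0.015691856416403093 [ 0.77219118 -0.45599094  0.1238557 ] [-0.4   0.26  1.95  0.    0.93  0.29]
wrist bottle 1508 [0.07962979 0.08138252 0.09543949]
((-12.455338478088379, -30.64034652709961), 16.947874069213867)
hood 18288 zmax 0.17597501068080318
100 [0.077 0.115 0.118]
120 [0.08  0.118 0.121]
140 [0.083 0.121 0.124]
160 [0.085 0.103 0.124]
scene bottle 143 [0.07222928 0.0799422  0.09366517]
((-14.993746757507324, -31.512042999267578), 18.485637664794922)
hood 1264 zmax 0.17672489269814295
100 [0.075 0.096 0.116]
120 [0.078 0.099 0.119]
140 [0.08  0.102 0.12 ]
160 [0.083 0.101 0.123]
top bottle 0 
hood 152 zmax 0.17649219172328973
100 [0.076 0.088 0.114]
120 [0.078 0.09  0.116]
140 [0.08  0.089 0.119]
160 [0.083 0.091 0.121]
```

Bottle is fully home: rim top at 0.081 and knob at 0.0954, against 0.095 expected. The hood stands fully open. Next I go up and over to behind the hood with the gripper shut.

arm_command(moves=[{"tx": 0,"ty": 0,"tz": 35,"wx": 0,"wy": 0,"wz": 0,"gripper": 1},{"tx": 5,"ty": -2,"tz": 45,"wx": 0,"wy": 0,"wz": 0,"gripper": 1},{"tx": 20,"ty": -7,"tz": 5,"wx": 0,"wy": 0,"wz": 0,"gripper": 1},{"tx": 25,"ty": -9,"tz": 0,"wx": 0,"wy": 0,"wz": 0,"gripper": 1},{"tx": 28,"ty": -11,"tz": 0,"wx": 0,"wy": 0,"wz": 0,"gripper": 1},{"tx": 28,"ty": -11,"tz": 0,"wx": 0,"wy": 0,"wz": 0,"gripper": 1},{"tx": 28,"ty": -11,"tz": 0,"wx": 0,"wy": 0,"wz": 0,"gripper": 1},{"tx": 25,"ty": -9,"tz": 0,"wx": 0,"wy": 0,"wz": 0,"gripper": 1},{"tx": 18,"ty": -6,"tz": 0,"wx": 0,"wy": 0,"wz": 0,"gripper": 1},{"tx": 8,"ty": -3,"tz": 0,"wx": 0,"wy": 0,"wz": 0,"gripper": 1}])

```text
time: 19.45
eef_pos: [0.6392, -0.2485, 0.2893]
orientation: [-2.844, -1.332, 0.002]
contact_force: [-0.1, -1.0, 0.2]
width: -0.0004
gripper_force: 0.0
```

```bash
cat > blk.py <<'E'
from h import *
a,b=np.array([.769,-.639]),np.array([.639,.769]); o=np.array([.5234,-.152])
def B(p): return (np.asarray(p)[...,:2]-o)@a,(np.asarray(p)[...,:2]-o)@b
E
python3 - <<'E'
from blk import *
st=env.get_state(); t=st['eef_pos']; print(t,B(t),st['width'],st['contact_force'],st['q'].round(2))
c=env.camera_model('wrist')['extrinsics'][:3,3]; print('cam',B(c),c[2])
snap('wrist'); W=cloud('wrist'); X,Y=B(W); Z=W[...,2]
k=(abs(Y)<.06)&(X>.03)&(X<.2)&(Z>.1)&(Z<.23)
print(k.sum(),np.percentile(Z[k],99.8))
for lo in range(150,215,10):
    g=k&(abs(Z-lo/1e3-.005)<.005)
    if g.sum()>5: print(lo,g.sum(),np.percentile(X[g],[1,50,99]).round(4),np.percentile(Y[g],[1,99]).round(3))
k=(X>.135)&(X<.25)&(abs(Y)<.06)&(Z<.25); print('behind zmax',np.percentile(Z[k],99) if k.any() else None)
E
```

```text
[ 0.63921364 -0.24851761  0.28929802] (np.float64(0.150735446336614), np.float64(-0.00021712847853135042)) -0.0003879250505416091 [-0.09125343 -1.00994187  0.16244636] [-0.39  0.46  1.43  0.    1.25  0.31]
cam (np.float64(0.15188841051315938), np.float64(0.06769575124187245)) 0.4303560236464671
11751 0.20476334654279477
190 4589 [0.0552 0.1184 0.1307] [-0.055  0.059]
200 7160 [0.0906 0.1047 0.1247] [-0.058  0.059]
behind zmax 0.03669041231113249
```

arm_command(moves=[{"tx": 0,"ty": 0,"tz": -20,"wx": 0,"wy": 0,"wz": 0,"gripper": 1},{"tx": 0,"ty": 0,"tz": -30,"wx": 0,"wy": 0,"wz": 0,"gripper": 1},{"tx": 0,"ty": 0,"tz": -30,"wx": 0,"wy": 0,"wz": 0,"gripper": 1},{"tx": 0,"ty": 0,"tz": -20,"wx": 0,"wy": 0,"wz": 0,"gripper": 1},{"tx": 0,"ty": 0,"tz": -7,"wx": 0,"wy": 0,"wz": 0,"gripper": 1},{"tx": -2,"ty": 1.7,"tz": 0,"wx": 0,"wy": 0,"wz": 0,"gripper": 1},{"tx": -2.5,"ty": 2.1,"tz": 0,"wx": 0,"wy": 0,"wz": 0,"gripper": 1},{"tx": -2.5,"ty": 2.1,"tz": 0,"wx": 0,"wy": 0,"wz": 0,"gripper": 1},{"tx": -2,"ty": 1.6,"tz": 0,"wx": 0,"wy": 0,"wz": 0,"gripper": 1}])

```text
time: 20.62
eef_pos: [0.6302, -0.2417, 0.1847]
orientation: [2.843, 1.331, 0.002]
contact_force: [2.3, -0.9, 1.3]
width: -0.0002
gripper_force: 0.8
```

arm_command(moves=[{"tx": -2.2,"ty": 1.9,"tz": 0.3,"wx": 0,"wy": 0,"wz": 0,"gripper": 1},{"tx": -2.2,"ty": 1.8,"tz": 0.3,"wx": 0,"wy": 0,"wz": 0,"gripper": 1},{"tx": -2.2,"ty": 1.9,"tz": 0.3,"wx": 0,"wy": 0,"wz": 0,"gripper": 1},{"tx": -2.2,"ty": 1.8,"tz": 0.3,"wx": 0,"wy": 0,"wz": 0,"gripper": 1}])

```text
time: 21.12
eef_pos: [0.6206, -0.2339, 0.1848]
orientation: [-2.845, -1.332, 0.0]
contact_force: [1.3, -1.3, 0.9]
width: 0.0002
gripper_force: 0.8
```

arm_command(moves=[{"tx": -2.2,"ty": 1.8,"tz": 0.3,"wx": 0,"wy": 0,"wz": 0,"gripper": 1},{"tx": -2.2,"ty": 1.8,"tz": 0.5,"wx": 0,"wy": 0,"wz": 0,"gripper": 1},{"tx": -2.4,"ty": 2,"tz": 1,"wx": 0,"wy": 0,"wz": 0,"gripper": 1},{"tx": -2.4,"ty": 2,"tz": 1,"wx": 0,"wy": 0,"wz": 0,"gripper": 1},{"tx": -2.4,"ty": 2,"tz": 1,"wx": 0,"wy": 0,"wz": 0,"gripper": 1},{"tx": -2.4,"ty": 2,"tz": 1,"wx": 0,"wy": 0,"wz": 0,"gripper": 1},{"tx": -2.4,"ty": 2,"tz": 1,"wx": 0,"wy": 0,"wz": 0,"gripper": 1},{"tx": -2.4,"ty": 2,"tz": 1,"wx": 0,"wy": 0,"wz": 0,"gripper": 1},{"tx": -2.4,"ty": 2,"tz": 1,"wx": 0,"wy": 0,"wz": 0,"gripper": 1}])

```text
time: 22.25
eef_pos: [0.5994, -0.2164, 0.1927]
orientation: [2.845, 1.332, 0.0]
contact_force: [0.3, -1.3, -0.1]
width: 0.0002
gripper_force: 0.5
```

arm_command(moves=[{"tx": -2.6,"ty": 2.2,"tz": 0.6,"wx": 0,"wy": 0,"wz": 0,"gripper": 1},{"tx": -2.6,"ty": 2.2,"tz": 0.6,"wx": 0,"wy": 0,"wz": 0,"gripper": 1},{"tx": -2.6,"ty": 2.2,"tz": 0.5,"wx": 0,"wy": 0,"wz": 0,"gripper": 1},{"tx": -2.6,"ty": 2.2,"tz": 0.5,"wx": 0,"wy": 0,"wz": 0,"gripper": 1},{"tx": -2.6,"ty": 2.2,"tz": 0.3,"wx": 0,"wy": 0,"wz": 0,"gripper": 1},{"tx": -2.6,"ty": 2.2,"tz": 0.2,"wx": 0,"wy": 0,"wz": 0,"gripper": 1},{"tx": -2.6,"ty": 2.2,"tz": 0.2,"wx": 0,"wy": 0,"wz": 0,"gripper": 1},{"tx": -2.6,"ty": 2.2,"tz": 0,"wx": 0,"wy": 0,"wz": 0,"gripper": 1},{"tx": -2.7,"ty": 2.2,"tz": 0,"wx": 0,"wy": 0,"wz": 0,"gripper": 1},{"tx": -2.7,"ty": 2.2,"tz": 0,"wx": 0,"wy": 0,"wz": 0,"gripper": 1}])

```text
time: 23.5
eef_pos: [0.5733, -0.1943, 0.1955]
orientation: [2.845, 1.332, 0.0]
contact_force: [1.3, -1.2, 0.3]
width: -0.0001
gripper_force: 0.6
```

```bash
cat > hood.py <<'E'
from blk import *
def angle():
    snap('wrist'); W=cloud('wrist'); X,Y=B(W); Z=W[...,2]; t=env.get_state()['eef_pos']; print('tcp b',np.round(B(t),4),t[2])
    k=(abs(Y)>.025)&(abs(Y)<.062)&(X>-.1)&(X<.2)&(Z>.085)&(Z<.21)
    x,z=(X[k]-.07),(Z[k]-.06)
    # top-face points: solve normal distance 42 mm: angle per point
    rho=np.hypot(x,z); ok=rho>.05; phi=np.arctan2(z,-x); th=phi-np.arcsin(np.clip(.0425/rho,-1,1))
    h,e=np.histogram(th[ok],np.arange(-.1,1.9,.02)); i=h.argmax(); print('theta mode',e[i]+.01,h[i],len(th))
angle()
E
python3 hood.py
```

```text
tcp b [ 0.0649 -0.0007] 0.19549543985725198
theta mode 1.1500000000000001 6333 15802
```

arm_command(moves=[{"tx": -2.7,"ty": 2.2,"tz": -0.1,"wx": 0,"wy": 0,"wz": 0,"gripper": 1},{"tx": -2.7,"ty": 2.3,"tz": -0.2,"wx": 0,"wy": 0,"wz": 0,"gripper": 1},{"tx": -2.7,"ty": 2.2,"tz": -0.3,"wx": 0,"wy": 0,"wz": 0,"gripper": 1},{"tx": -2.7,"ty": 2.3,"tz": -0.4,"wx": 0,"wy": 0,"wz": 0,"gripper": 1},{"tx": -2.7,"ty": 2.2,"tz": -0.5,"wx": 0,"wy": 0,"wz": 0,"gripper": 1},{"tx": -2.7,"ty": 2.3,"tz": -0.6,"wx": 0,"wy": 0,"wz": 0,"gripper": 1},{"tx": -2.6,"ty": 2.2,"tz": -0.7,"wx": 0,"wy": 0,"wz": 0,"gripper": 1},{"tx": -2.6,"ty": 2.2,"tz": -0.8,"wx": 0,"wy": 0,"wz": 0,"gripper": 1},{"tx": -2.6,"ty": 2.2,"tz": -0.9,"wx": 0,"wy": 0,"wz": 0,"gripper": 1},{"tx": -2.6,"ty": 2.2,"tz": -1,"wx": 0,"wy": 0,"wz": 0,"gripper": 1}])

```text
time: 24.8
eef_pos: [0.5466, -0.1721, 0.19]
orientation: [2.845, 1.332, 0.0]
contact_force: [0.9, -1.1, 0.1]
width: 0.0003
gripper_force: 0.6
```

arm_command(moves=[{"tx": -2.7,"ty": 2.2,"tz": -1,"wx": 0,"wy": 0,"wz": 0,"gripper": 1},{"tx": -2.7,"ty": 2.2,"tz": -1.1,"wx": 0,"wy": 0,"wz": 0,"gripper": 1},{"tx": -2.7,"ty": 2.2,"tz": -1.2,"wx": 0,"wy": 0,"wz": 0,"gripper": 1},{"tx": -2.7,"ty": 2.3,"tz": -1.3,"wx": 0,"wy": 0,"wz": 0,"gripper": 1},{"tx": -2.5,"ty": 2.1,"tz": -1.4,"wx": 0,"wy": 0,"wz": 0,"gripper": 1},{"tx": -2.5,"ty": 2.1,"tz": -1.5,"wx": 0,"wy": 0,"wz": 0,"gripper": 1},{"tx": -2.5,"ty": 2.1,"tz": -1.6,"wx": 0,"wy": 0,"wz": 0,"gripper": 1},{"tx": -2.4,"ty": 2,"tz": -1.7,"wx": 0,"wy": 0,"wz": 0,"gripper": 1},{"tx": -2.4,"ty": 2,"tz": -1.8,"wx": 0,"wy": 0,"wz": 0,"gripper": 1},{"tx": -2.4,"ty": 2,"tz": -1.9,"wx": 0,"wy": 0,"wz": 0,"gripper": 1}])

```text
time: 26.05
eef_pos: [0.5212, -0.1509, 0.1754]
orientation: [2.845, 1.332, 0.0]
contact_force: [1.7, -1.0, -0.3]
width: -0.0001
gripper_force: 0.7
```

arm_command(moves=[{"tx": -2.4,"ty": 2,"tz": -1.9,"wx": 0,"wy": 0,"wz": 0,"gripper": 1},{"tx": -2.3,"ty": 2,"tz": -2,"wx": 0,"wy": 0,"wz": 0,"gripper": 1},{"tx": -2.3,"ty": 1.9,"tz": -2.1,"wx": 0,"wy": 0,"wz": 0,"gripper": 1},{"tx": -2.3,"ty": 1.9,"tz": -2.1,"wx": 0,"wy": 0,"wz": 0,"gripper": 1},{"tx": -2.2,"ty": 1.9,"tz": -2.2,"wx": 0,"wy": 0,"wz": 0,"gripper": 1},{"tx": -2.2,"ty": 1.8,"tz": -2.3,"wx": 0,"wy": 0,"wz": 0,"gripper": 1},{"tx": -2.1,"ty": 1.8,"tz": -2.4,"wx": 0,"wy": 0,"wz": 0,"gripper": 1},{"tx": -2.1,"ty": 1.7,"tz": -2.4,"wx": 0,"wy": 0,"wz": 0,"gripper": 1},{"tx": -2,"ty": 1.7,"tz": -2.5,"wx": 0,"wy": 0,"wz": 0,"gripper": 1},{"tx": -2,"ty": 1.6,"tz": -2.6,"wx": 0,"wy": 0,"wz": 0,"gripper": 1}])

```text
time: 27.3
eef_pos: [0.4993, -0.1326, 0.1529]
orientation: [2.845, 1.332, 0.0]
contact_force: [0.9, -1.0, 1.6]
width: 0.0001
gripper_force: 0.8
```

arm_command(moves=[{"tx": -1.9,"ty": 1.6,"tz": -2.7,"wx": 0,"wy": 0,"wz": 0,"gripper": 1},{"tx": -1.9,"ty": 1.5,"tz": -2.8,"wx": 0,"wy": 0,"wz": 0,"gripper": 1},{"tx": -1.8,"ty": 1.5,"tz": -2.8,"wx": 0,"wy": 0,"wz": 0,"gripper": 1},{"tx": -1.7,"ty": 1.4,"tz": -2.9,"wx": 0,"wy": 0,"wz": 0,"gripper": 1},{"tx": -1.7,"ty": 1.4,"tz": -2.9,"wx": 0,"wy": 0,"wz": 0,"gripper": 1},{"tx": -1.6,"ty": 1.3,"tz": -3,"wx": 0,"wy": 0,"wz": 0,"gripper": 1},{"tx": -1.6,"ty": 1.3,"tz": -3,"wx": 0,"wy": 0,"wz": 0,"gripper": 1},{"tx": -1.5,"ty": 1.2,"tz": -3,"wx": 0,"wy": 0,"wz": 0,"gripper": 1}])

```text
time: 28.3
eef_pos: [0.4856, -0.1214, 0.1297]
orientation: [-2.845, -1.332, -0.0]
contact_force: [2.3, -1.4, 1.2]
width: -0.0002
gripper_force: 0.8
```

```bash
python3 hood.py
```

```text
tcp b [-0.0492 -0.0008] 0.12934385225874445
theta mode 0.19000000000000003 14266 29182
```

arm_command(moves=[{"tx": -1.2,"ty": 1,"tz": -2.5,"wx": 0,"wy": 0,"wz": 0,"gripper": 1},{"tx": -1.1,"ty": 0.9,"tz": -2.5,"wx": 0,"wy": 0,"wz": 0,"gripper": 1},{"tx": -1,"ty": 0.9,"tz": -2.3,"wx": 0,"wy": 0,"wz": 0,"gripper": 1},{"tx": -0.9,"ty": 0.8,"tz": -2,"wx": 0,"wy": 0,"wz": 0,"gripper": 1},{"tx": -0.8,"ty": 0.7,"tz": -2,"wx": 0,"wy": 0,"wz": 0,"gripper": 1},{"tx": -0.6,"ty": 0.5,"tz": -1.5,"wx": 0,"wy": 0,"wz": 0,"gripper": 1},{"tx": -0.4,"ty": 0.3,"tz": -1,"wx": 0,"wy": 0,"wz": 0,"gripper": 1},{"tx": -0.4,"ty": 0.3,"tz": -1,"wx": 0,"wy": 0,"wz": 0,"gripper": 1},{"tx": -0.4,"ty": 0.3,"tz": -1,"wx": 0,"wy": 0,"wz": 0,"gripper": 1},{"tx": -0.4,"ty": 0.3,"tz": -1,"wx": 0,"wy": 0,"wz": 0,"gripper": 1}])

```text
time: 29.6
eef_pos: [0.4786, -0.1155, 0.1131]
orientation: [2.845, 1.332, 0.0]
contact_force: [1.2, -1.2, 0.9]
width: -0.0001
gripper_force: 0.9
```

arm_command(moves=[{"tx": -0.3,"ty": 0.2,"tz": -1,"wx": 0,"wy": 0,"wz": 0,"gripper": 1},{"tx": -0.3,"ty": 0.3,"tz": -1,"wx": 0,"wy": 0,"wz": 0,"gripper": 1},{"tx": -0.3,"ty": 0.2,"tz": -1,"wx": 0,"wy": 0,"wz": 0,"gripper": 1},{"tx": -0.3,"ty": 0.3,"tz": -1,"wx": 0,"wy": 0,"wz": 0,"gripper": 1},{"tx": -0.3,"ty": 0.2,"tz": -1,"wx": 0,"wy": 0,"wz": 0,"gripper": 1},{"tx": -0.3,"ty": 0.2,"tz": -1,"wx": 0,"wy": 0,"wz": 0,"gripper": 1},{"tx": -0.3,"ty": 0.3,"tz": -1,"wx": 0,"wy": 0,"wz": 0,"gripper": 1}])

```text
time: 30.48
eef_pos: [0.4764, -0.1138, 0.1061]
orientation: [2.845, 1.332, -0.0]
contact_force: [1.4, -0.8, 1.6]
width: 0.0
gripper_force: 0.8
```

arm_command(moves=[{"tx": -0.3,"ty": 0.2,"tz": -1,"wx": 0,"wy": 0,"wz": 0,"gripper": 1},{"tx": -0.3,"ty": 0.3,"tz": -1,"wx": 0,"wy": 0,"wz": 0,"gripper": 1},{"tx": -0.3,"ty": 0.2,"tz": -1,"wx": 0,"wy": 0,"wz": 0,"gripper": 1},{"tx": -0.3,"ty": 0.2,"tz": -1,"wx": 0,"wy": 0,"wz": 0,"gripper": 1}])

```text
time: 30.98
eef_pos: [0.4753, -0.113, 0.1022]
orientation: [2.845, 1.332, 0.0]
contact_force: [1.4, -0.9, 3.6]
width: -0.0001
gripper_force: 1.8
```

arm_command(moves=[{"tx": -0.2,"ty": 0.2,"tz": -1,"wx": 0,"wy": 0,"wz": 0,"gripper": 1},{"tx": -0.2,"ty": 0.2,"tz": -1,"wx": 0,"wy": 0,"wz": 0,"gripper": 1},{"tx": -0.2,"ty": 0.2,"tz": -1,"wx": 0,"wy": 0,"wz": 0,"gripper": 1}])

```text
time: 31.35
eef_pos: [0.4747, -0.1124, 0.0992]
orientation: [2.845, 1.332, 0.0]
contact_force: [0.0, -1.3, 5.1]
width: 0.0002
gripper_force: 2.7
```

arm_command(moves=[{"tx": -0.2,"ty": 0.2,"tz": -1,"wx": 0,"wy": 0,"wz": 0,"gripper": 1},{"tx": -0.2,"ty": 0.2,"tz": -1,"wx": 0,"wy": 0,"wz": 0,"gripper": 1}])

```text
time: 31.6
eef_pos: [0.4743, -0.112, 0.0973]
orientation: [2.845, 1.332, 0.0]
contact_force: [0.5, -2.1, 8.9]
width: 0.0002
gripper_force: 4.6
```

arm_command(moves=[{"tx": -0.1,"ty": 0.1,"tz": -0.6,"wx": 0,"wy": 0,"wz": 0,"gripper": 1}])

```text
time: 31.72
eef_pos: [0.4743, -0.112, 0.0969]
orientation: [2.845, 1.332, 0.0]
contact_force: [-0.3, -2.3, 13.1]
width: 0.0
gripper_force: 6.5
```

Stop felt at 13 N, so I'm letting go and checking.

arm_command(moves=[{"tx": 0,"ty": 0,"tz": 2,"wx": 0,"wy": 0,"wz": 0,"gripper": 1},{"tx": 0,"ty": 0,"tz": 3,"wx": 0,"wy": 0,"wz": 0,"gripper": 1},{"tx": 0,"ty": 0,"tz": 5,"wx": 0,"wy": 0,"wz": 0,"gripper": 1},{"tx": 0,"ty": 0,"tz": 10,"wx": 0,"wy": 0,"wz": 0,"gripper": 1},{"tx": 0,"ty": 0,"tz": 10,"wx": 0,"wy": 0,"wz": 0,"gripper": 1}])

```text
time: 32.35
eef_pos: [0.4736, -0.1115, 0.1269]
orientation: [-2.844, -1.332, 0.001]
contact_force: [-0.4, 0.5, 0.1]
width: -0.0001
gripper_force: 0.0
```

```bash
python3 hood.py; python3 -c "
from h import *
s=env.get_state();print(s['contact_force'],s['gripper_force'])"
```

```text
tcp b [-0.0633 -0.0004] 0.12813925851695526
theta mode 0.010000000000000014 10642 29180
[ 0.09943844 -0.5159675   0.5497218 ] 0.0
```

The hood holds at about 0.01 rad with no contact. I'm backing off well clear, waiting, and re-checking before hand-in.

arm_command(moves=[{"tx": 0,"ty": 0,"tz": 25,"wx": 0,"wy": 0,"wz": 0,"gripper": 1},{"tx": -10,"ty": 8,"tz": 35,"wx": 0,"wy": 0,"wz": 0,"gripper": 1},{"tx": -10,"ty": 8,"tz": 35,"wx": 0,"wy": 0,"wz": 0,"gripper": 1},{"tx": 0,"ty": 0,"tz": 10,"wx": 0,"wy": 0,"wz": 0,"gripper": 1},{"tx": 0,"ty": 0,"tz": 0,"wx": 0,"wy": 0,"wz": 0,"gripper": 1},{"tx": 0,"ty": 0,"tz": 0,"wx": 0,"wy": 0,"wz": 0,"gripper": 1},{"tx": 0,"ty": 0,"tz": 0,"wx": 0,"wy": 0,"wz": 0,"gripper": 1},{"tx": 0,"ty": 0,"tz": 0,"wx": 0,"wy": 0,"wz": 0,"gripper": 1}])

```text
time: 33.4
eef_pos: [0.4538, -0.0958, 0.2307]
orientation: [-2.844, -1.331, 0.002]
contact_force: [-0.2, 0.4, 0.9]
width: -0.0001
gripper_force: 0.0
```

```bash
python3 - <<'E'
from hood import *
s=env.get_state(); print(s['time'],s['contact_force'],np.abs(s['qvel']).max())
W=cloud('wrist'); X,Y=B(W); Z=W[...,2]
k=(X>-.07)&(X<.065)&(abs(Y)<.065)&(Z>.09)&(Z<.13); c=np.polyfit(X[k],Z[k],1); print('slope',-c[0],'z',c[1])
if abs(c[0])<.03: print(env.job_done())
E
```

```text
tcp b [-0.0894 -0.0012] 0.23088489147079796
theta mode 0.010000000000000014 6764 16324
33.45 [-0.33877106 -0.25333714  0.69295037] 0.005301903967274499
slope 0.010118622021222818 z 0.10247434490338513
the job is handed in; nothing more can be done
None
```

The clear weighing bottle is fully home in the free well, the hood is latched shut at about 0.01 rad, and the job was handed in at 33.5 s with the arm clear; the highest force read on the hood was about 16 N.

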